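# Sticker-stack two sawn boards to dry

## Robot

A 6-joint arm with a two-finger parallel gripper is mounted at the origin on the work surface. World frame = base frame: x ahead of the robot, y to its left, z up, the work surface at z = 0. Lengths are in m, angles in rad, forces in N, time in s.
With the tool pointing down it reaches from about 0.25 to 0.8 m from the base axis. Payload 8.5 kg.
Tool frame: the origin (TCP) lies where the fingers leave the gripper's body, on its centre line; the fingertips stand 73 mm ahead of it and the grasp point (between the pads) lies 54 mm ahead of it; z points along the fingers, y is the line along which they close (so a half turn about z gives the same grasp; the last joint's range is limited). The gripper opens to 85 mm and grips with 20 to 120 N. Pads are 22 mm wide; open, the fingers measure 114 mm over their backs; the gripper's body (76 mm by 85 mm) begins 54 mm behind the grasp point. The pads swing forward as they close: fully open they stand 13 mm farther back than shut.
Start: joints at [-1.184, 0.238, -0.013, 1.319, 0, 1.571], TCP at [0.198, -0.486, 0.304] pointing down, gripper open.
Joint ranges: [-2.66, 2.66], [-1.03, 1.9], [-1.14, 1.46], [-1.82, 2.27], [-1.45, 1.34], [-3.14, 3.14]. Speed limits (rad/s): [2.22, 2.22, 2.79, 3.14, 3.14, 3.14].

## Interface

Orientations are given as a rotation vector (axis times angle).
In Python, from rig import manip gives the robot as it stands.
- The arm moves only by the tool drive_tool, never from a script. Its argument "steps" is a list of rows, each an object of numbers: "dx", "dy", "dz": the shift along the tool's x, y, z in m; "ax", "ay", "az": the turn, a rotation vector about the tool's x, y, z in degrees. A call has 1 to 8 rows; each row shifts and turns the commanded pose from where the row before left it, along the tool's axes as they then stand; what a row does not reach is not made up. A row lasts 1/8 s, in which the tool goes at most 62.5 mm and 10.7 degrees, less where a joint would pass 70% of its speed; a pose out of reach is approached as far as the arm can. A call is refused whole if a number of a shift passes 0.0625 or a number of a turn 10.7, either way. A call with a gripper value outside its range is refused whole. "gripper" is the opening, from -1 (shut) to 1 (fully open), set as the call begins (left out, the last holds). The fingers move at their own pace and stop on an object; the grip force is fixed at half the most. Time passes only in rows, so rows that do not move let the fingers close. It gives the time, the measured TCP pose, the force, the opening and the grip force at its end, in the units of the state.
- manip.get_obs(): the state, without advancing time (a new reading comes with each control period).
- manip.snapshot(name): name is "scene" or "top"; returns (picture, depth): 400x640x3 uint8, red, green, blue; 400x640 float32, m along the optical axis (not along the pixel's ray), 0 where there is no reading.
- manip.camera_params(name): a dict with "fx", "fy", "cx", "cy" (pixels), "R" (3x3) and "t" (3): a world point X has camera coordinates R X + t. Camera axes: x right, y down, z forward; pixel columns grow to the right and rows downward; lengths in m; the calibration is good to about 2 mm. A picture is of the moment at which its call begins. camera_params takes no time and is no camera call.
- manip.job_done(): hands the job in; it is judged then, once.
The state is a dict: "clock": time; "q": joint angles; "qvel": joint speeds; "effort": joint torques, N m; "tcp_pos": TCP position; "ee_rot": TCP orientation; "ft_force": force on the tool from outside, world axes, zero at the start; "torque": the same for the moment, N m; "opening": opening from 0.0 (shut) to 1.0 (fully open); "grip_force": force on a finger pad.
Only numpy, scipy, OpenCV 4.12 (cv2) and the standard library are available. Lean on these libraries where they do the work, as an engineer would, in place of code of your own. Each camera call takes 0.05 s, during which the arm holds its last target. There are 200 camera calls.

## Task

Stack the two freshly sawn boards for drying: lay the wider, thicker board across the two bearers, put one sticker crosswise on it directly above each bearer, lay the narrower, thinner board along on top of the stickers, and stand the iron weight in the middle of that top board. Keep the stack square and centred on the bearers, with the board ends sticking out evenly past both of them. Lay every piece down rather than dropping it, and leave the tape measure, the chisel and the mallet where they lie.

Things in the scene. Friction and masses are not known exactly. Their poses are not given: they have to be found in the camera images.
- wide_board: The wider, thicker sawn board, dark wood, 260 long (its x) x 66 wide (its y) x 24 thick, about 0.3 kg, lying flat and loose on the bench. Origin: centre of its underside; z up.
- narrow_board: The narrower, thinner sawn board, same dark wood, 260 long (its x) x 50 wide (its y) x 16 thick, about 0.15 kg, lying flat and loose on the bench. Origin: centre of its underside; z up.
- sticker_1: A sticker (spacer stick for drying timber), same dark wood, 110 long (its x) x 22 wide (its y) x 18 high, lying flat and loose on the bench. Origin: centre of its underside; z up. The two stickers are alike; either may go over either bearer.
- sticker_2: The other sticker, just like sticker_1: 110 long (its x) x 22 wide (its y) x 18 high, loose. Origin: centre of its underside; z up.
- weight: Cast-iron weight, dark, about 0.8 kg, loose: a flat slab 100 long (its x) x 52 wide (its y) x 20 high, and over its middle a straight handle bar along x, 84 long, 16 wide, from 46 to 62 above the underside, on two posts 14 thick, 32 either side of the middle; the gap under the bar is 26 high. Origin: centre of its underside; z up.
- bearer_near_top (a point): Centre of the top face of the bearer nearer the robot. The bearers are two fixed parallel bars of paler brown wood, each 130 long (its y) x 44 wide (its x) x 38 high, on the bench 140 to 170 apart between centres. This point's x runs level from the near bearer to the far one (the way the boards are to lie), y along the bearer, z up.
- bearer_far_top (a point): Centre of the top face (38 mm above the bench) of the bearer farther from the robot; same size and same axes as bearer_near_top, and straight along the x axis from it.
- tape_measure: Yellow tape measure lying on its side, 74 x 70 x 36 high, loose; to be left alone. Origin: centre of its underside.
- chisel: Wood chisel with light wooden handle, lying flat on the bench beyond the stack, 255 long (its x, blade to +x) x 28 wide x 29 high, loose; to be left alone. Origin: on its underside where handle meets blade.
- mallet: Light wooden mallet lying on its side on the bench: head 80 (its x) x 120 (its y) x 60 high, handle 230 long running to its -x, loose; to be left alone. Origin: centre of the head's underside.

How it is judged:
By the outcome, as a careful person would: the job done as asked, in the order asked, and still so for the second after the job is handed in, with the robot touching nothing.
It also fails if it takes over 138 s, if anything falls off the work surface, if the arm or the gripper's body presses on something with over 40 N, if the wrist force passes 120 N, or if a joint passes its speed limit or range.

## Working session

There is one attempt and no reset: what is moved stays moved. The work goes in short steps, Python scripts to look and compute and a tool call to move; the robot and the scene stay as the last step left them, time stands still between calls to the robot, and variables do not carry over. Pictures are saved under pics/ and viewed, at most 14 in all, crops included, and the job is handed in when it is done.

Besides the shell and the picture viewer there is one more tool, called after "Call:" as name([rows], argument=value, ...), one row to a line, values as JSON. drive_tool: Moves the arm, as the interface text tells. Its arguments: {"type":"object","properties":{"steps":{"type":"array"},"gripper":{"type":"number"}},"required":["steps"]}

```bash
mkdir -p pics; ls; python3 - <<'E'
from rig import manip
import cv2,numpy as np
for n in("scene","top"):
    p,d=manip.snapshot(n); cv2.imwrite(f"pics/{n}0.png",p[:,:,::-1]); np.savez(f"{n}0.npz",p=p,d=d)
    print(n,manip.camera_params(n),(d==0).mean())
o=manip.get_obs();print(o)
E
```

```text
pics
scene {'fx': 438.7198647035225, 'fy': 438.7198647035225, 'cx': 320.93180789177745, 'cy': 199.94943351443453, 'R': array([[-0.28967345,  0.95696816, -0.01735603],
       [ 0.725528  ,  0.20771743, -0.65609648],
       [-0.62425829, -0.20264601, -0.75447742]]), 't': array([ 0.17123949, -0.39866182,  1.74670077])} 0.00377734375
top {'fx': 473.9459046368444, 'fy': 473.9459046368444, 'cx': 316.93768172322734, 'cy': 205.97833080551607, 'R': array([[-5.83075480e-03, -9.99982292e-01, -1.19064655e-03],
       [-9.94013179e-01,  5.92585090e-03, -1.09099428e-01],
       [ 1.09104552e-01,  5.47386351e-04, -9.94030129e-01]]), 't': array([0.00764564, 0.59861873, 1.30389676])} 0.00374609375
{'clock': 0.1, 'q': array([-1.18400407e+00,  2.38714001e-01, -1.41874912e-02,  1.31919955e+00,
        1.07487430e-05,  1.57079479e+00]), 'qvel': array([ 1.48303877e-05, -1.69718429e-03,  1.16995143e-03,  7.34992289e-04,
       -5.31816001e-04, -1.05487923e-04]), 'effort': array([ 9.94205693e-04, -5.39721322e+01,  3.46999204e+01,  1.34216534e-02,
        8.55409985e-05,  1.67740552e-05]), 'tcp_pos': array([ 0.19793375, -0.48594677,  0.30333858]), 'ee_rot': array([-3.08176549e+00, -6.03547403e-01,  3.77162551e-04]), 'ft_force': array([-0.54679054,  0.256136  ,  0.21410529]), 'torque': array([-0.01601026,  0.01344135,  0.03791116]), 'grip_force': 0.0, 'opening': 1.003156971870972}
```

View pics/top0.png

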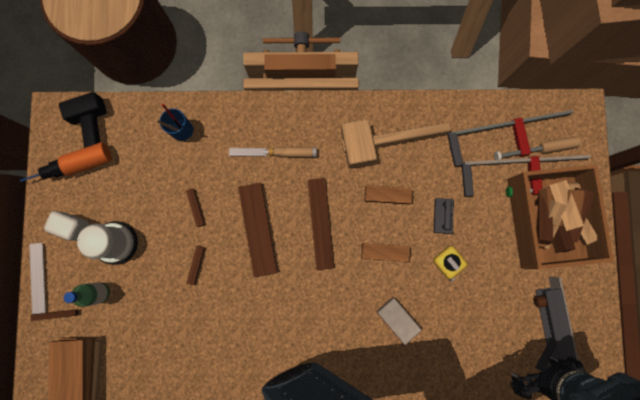

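View pics/scene0.png

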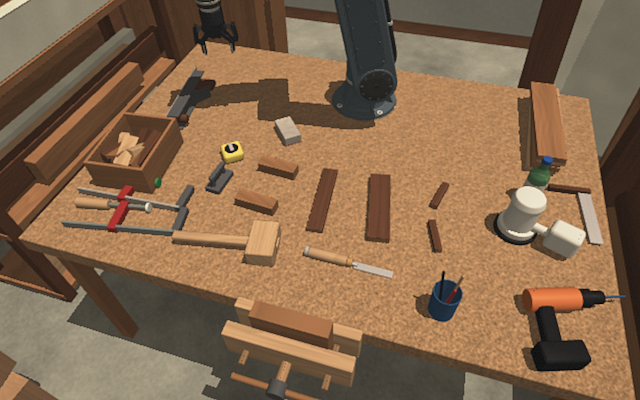

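The top view shows the wide board at (258,229), narrow board at (321,224), stickers at (195,207) and (195,265), bearers at (388,195) far and (385,253) near, weight at (444,215), and tape at (451,262). The scene view confirms these, with wide board (378,208), narrow board (322,200), stickers (439,195)/(434,236), bearers (278,167)/(256,202), and weight (219,178).

```bash
cat > h.py <<'E'
import numpy as np,cv2
from scipy import ndimage
from rig import manip
def world(n,d):
    c=manip.camera_params(n); v,u=np.mgrid[:400,:640]
    P=np.stack([(u-c['cx'])/c['fx']*d,(v-c['cy'])/c['fy']*d,d],-1)
    return (P-c['t'])@c['R']
def blob(W,seed,zmin=.006,r=60,tol=.005,ztop=None):
    """top face near seed pixel: centre, yaw, L, W, height"""
    u,v=seed
    z0=np.median(W[v-2:v+3,u-2:u+3,2]) if ztop is None else ztop
    m=abs(W[...,2]-z0)<tol
    l,_=ndimage.label(m); k=l[v,u]
    if k==0: return None
    Q=W[l==k]; q=Q[:,:2]; 
    _,vec=np.linalg.eigh(np.cov((q-q.mean(0)).T)); a=vec[:,1]; yaw=np.degrees(np.arctan2(a[1],a[0]))
    R=np.stack([a,[-a[1],a[0]]]); s=q@R.T
    lo,hi=np.percentile(s,1,0),np.percentile(s,99,0)
    c=R.T@((lo+hi)/2)
    return dict(c=c.round(4),mean=q.mean(0).round(4),yaw=round((yaw+90)%180-90,2),size=(hi-lo).round(4),z=round(float(np.median(Q[:,2])),4),n=len(q))
E
python3 - <<'E'
from h import *
S={"top":dict(wide=(258,229),narrow=(321,224),st1=(195,207),st2=(195,265),bfar=(388,195),bnear=(385,253),weight=(435,215),tape=(451,262)),
"scene":dict(wide=(378,208),narrow=(322,200),st1=(434,236),st2=(439,195),bfar=(256,202),bnear=(278,165),weight=(219,187))}
for n in S:
    W=world(n,np.load(n+"0.npz")['d'])
    b=W[300:360,150:250,2] if n=="top" else W[140:160,390:420,2]
    print(n,"bench",np.median(b),b.std())
    for k,s in S[n].items(): print(k,blob(W,s))
E
```

```text
top bench 0.0015449417610321494 0.07442629660650847
wide {'c': array([0.537 , 0.1755]), 'mean': array([0.5358, 0.1753]), 'yaw': np.float64(10.38), 'size': array([0.2548, 0.0649]), 'z': 0.0253, 'n': 1991}
narrow {'c': array([ 0.5526, -0.0034]), 'mean': array([ 0.551 , -0.0035]), 'yaw': np.float64(5.24), 'size': array([0.2541, 0.0489]), 'z': 0.0174, 'n': 1471}
st1 {'c': array([0.6006, 0.3549]), 'mean': array([0.6005, 0.3545]), 'yaw': np.float64(17.4), 'size': array([0.1086, 0.022 ]), 'z': 0.0189, 'n': 281}
st2 {'c': array([0.4367, 0.3502]), 'mean': array([0.4374, 0.3497]), 'yaw': np.float64(-13.61), 'size': array([0.1081, 0.0225]), 'z': 0.0193, 'n': 294}
bfar {'c': array([ 0.6328, -0.1963]), 'mean': array([ 0.6326, -0.1972]), 'yaw': np.float64(86.29), 'size': array([0.1282, 0.0437]), 'z': 0.0394, 'n': 663}
bnear {'c': array([ 0.4698, -0.1844]), 'mean': array([ 0.4696, -0.1844]), 'yaw': np.float64(85.79), 'size': array([0.1281, 0.0431]), 'z': 0.0393, 'n': 698}
weight {'c': array([ 0.5724, -0.3539]), 'mean': array([ 0.5705, -0.3486]), 'yaw': np.float64(0.64), 'size': array([0.0977, 0.054
[... 612 characters left out ...]
 'yaw': np.float64(17.39), 'size': array([0.1073, 0.0229]), 'z': 0.0187, 'n': 242}
st2 {'c': array([0.4372, 0.3453]), 'mean': array([0.4391, 0.3453]), 'yaw': np.float64(-13.65), 'size': array([0.1093, 0.0216]), 'z': 0.0188, 'n': 187}
bfar {'c': array([ 0.6334, -0.2002]), 'mean': array([ 0.6346, -0.1992]), 'yaw': np.float64(85.55), 'size': array([0.1281, 0.0455]), 'z': 0.0392, 'n': 470}
bnear {'c': array([ 0.4708, -0.1885]), 'mean': array([ 0.4712, -0.1875]), 'yaw': np.float64(86.4), 'size': array([0.1277, 0.0469]), 'z': 0.0396, 'n': 383}
weight {'c': array([ 0.5744, -0.3535]), 'mean': array([ 0.5806, -0.3528]), 'yaw': np.float64(-12.22), 'size': array([0.1013, 0.0504]), 'z': 0.021, 'n': 268}
```

```bash
python3 - <<'E'
import cv2
p=cv2.imread('pics/top0.png')[160:300,170:480]
cv2.imwrite('pics/top0c.png',cv2.resize(p,None,fx=2.58,fy=2.58,interpolation=cv2.INTER_CUBIC))
E
```

```text
(no output)
```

View pics/top0c.png

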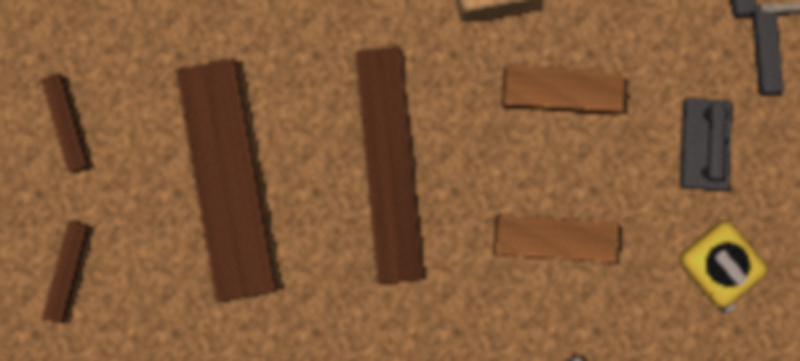

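The crop agrees with the numbers: boards at crop (228,180) and (391,165), stickers (67,123) and (68,272), bearers (565,88) and (557,238), weight (707,143) with its handle nearly along x, tape (724,262). The two cameras agree on heights; positions differ by about 4 mm in y, so I'll use the average.

```bash
cat > go.py <<'E'
import sys,numpy as np
from scipy.spatial.transform import Rotation as R
from rig import manip
# go.py x y z psi : psi = world yaw of tool x, tool down. Turn (az, with tilt fix ax,ay) first, then shift in the turned frame
x,y,z,psi=map(float,sys.argv[1:5])
o=manip.get_obs(); r=R.from_rotvec(o['ee_rot'])
T=R.from_euler('z',psi,degrees=True)*R.from_euler('x',180,degrees=True)
m=r.as_matrix(); cur=np.degrees(np.arctan2(m[1,0],m[0,0]))
d=(r.inv()*T).as_rotvec(degrees=True)
s=T.inv().apply(np.array([x,y,z])-o['tcp_pos'])*1000
print("t",round(o['clock'],2),"psi",cur.round(2),"q1",np.degrees(o['q'][0]).round(1),"q6",np.degrees(o['q'][5]).round(1),"tcp",o['tcp_pos'].round(4),"F",o['ft_force'].round(1))
print("turn",d.round(2),"shift mm",s.round(1))
E
python3 go.py .5375 .1733 .2 10.5
```

```text
t 0.1 psi 22.16 q1 -67.8 q6 90.0 tcp [ 0.1979 -0.4859  0.3033] F [-0.5  0.3  0.2]
turn [-7.000e-02  1.000e-02  1.166e+01] shift mm [ 454.  -586.3  103.3]
```

Call:
drive_tool([
  {"az": 5.83},
  {"az": 5.83},
  {"dx": 0.0324,"dy": -0.0419},
  {"dx": 0.0324,"dy": -0.0419},
  {"dx": 0.0324,"dy": -0.0419},
  {"dx": 0.0324,"dy": -0.0419},
  {"dx": 0.0324,"dy": -0.0419},
  {"dx": 0.0324,"dy": -0.0419},
], gripper=1)

```text
invalid input at $.steps[0]: expected keys dx, dy, dz, ax, ay, az
```

Call:
drive_tool([
  {"dx": 0.0324,"dy": -0.0419},
  {"dx": 0.0324,"dy": -0.0419},
  {"dx": 0.0324,"dy": -0.0419},
  {"dx": 0.0324,"dy": -0.0419},
  {"dx": 0.0324,"dy": -0.0419},
  {"dx": 0.0324,"dy": -0.0419},
  {"dx": 0.0324,"dy": -0.0419},
  {"dx": 0.0324,"dy": -0.0419,"dz": 0.03},
])

```text
invalid input at $.steps[0]: expected keys dx, dy, dz, ax, ay, az
```

```bash
python3 go.py .5375 .1733 .08 10.5
```

```text
t 0.1 psi 22.16 q1 -67.8 q6 90.0 tcp [ 0.1979 -0.4859  0.3033] F [-0.5  0.3  0.2]
turn [-7.000e-02  1.000e-02  1.166e+01] shift mm [ 454.  -586.3  223.3]
```

All keys are required.

Call:
drive_tool([
  {"dx": 0,"dy": 0,"dz": 0,"ax": 0,"ay": 0,"az": 5.83},
  {"dx": 0,"dy": 0,"dz": 0,"ax": 0,"ay": 0,"az": 5.83},
  {"dx": 0.0324,"dy": -0.0419,"dz": 0,"ax": 0,"ay": 0,"az": 0},
  {"dx": 0.0324,"dy": -0.0419,"dz": 0,"ax": 0,"ay": 0,"az": 0},
  {"dx": 0.0324,"dy": -0.0419,"dz": 0,"ax": 0,"ay": 0,"az": 0},
  {"dx": 0.0324,"dy": -0.0419,"dz": 0,"ax": 0,"ay": 0,"az": 0},
  {"dx": 0.0324,"dy": -0.0419,"dz": 0,"ax": 0,"ay": 0,"az": 0},
  {"dx": 0.0324,"dy": -0.0419,"dz": 0,"ax": 0,"ay": 0,"az": 0},
], gripper=1)

```text
clock: 1.1
tcp_pos: [0.3437, -0.202, 0.3038]
ee_rot: [-3.128, -0.287, -0.0]
ft_force: [1.9, -0.1, 0.2]
opening: 1.002
grip_force: 0.0
```

Call:
drive_tool([
  {"dx": 0.0324,"dy": -0.0419,"dz": 0,"ax": 0,"ay": 0,"az": 0},
  {"dx": 0.0324,"dy": -0.0419,"dz": 0,"ax": 0,"ay": 0,"az": 0},
  {"dx": 0.0324,"dy": -0.0419,"dz": 0,"ax": 0,"ay": 0,"az": 0},
  {"dx": 0.0324,"dy": -0.0419,"dz": 0,"ax": 0,"ay": 0,"az": 0},
  {"dx": 0.0324,"dy": -0.0419,"dz": 0,"ax": 0,"ay": 0,"az": 0},
  {"dx": 0.0324,"dy": -0.0419,"dz": 0,"ax": 0,"ay": 0,"az": 0},
  {"dx": 0.0324,"dy": -0.0419,"dz": 0,"ax": 0,"ay": 0,"az": 0},
  {"dx": 0.0324,"dy": -0.0419,"dz": 0.03,"ax": 0,"ay": 0,"az": 0},
])

```text
clock: 2.1
tcp_pos: [0.5458, 0.1399, 0.2755]
ee_rot: [-3.09, -0.373, 0.001]
ft_force: [0.1, -0.4, -1.2]
opening: 0.998
grip_force: 0.0
```

```bash
python3 go.py .5375 .1733 .08 10.5
```

```text
t 2.1 psi 13.75 q1 13.7 q6 179.9 tcp [0.5458 0.1399 0.2755] F [ 0.1 -0.4 -1.2]
turn [-1.67 -0.13  3.25] shift mm [ -2.  -34.3 195.5]
```

Joint 6 is at its limit here, so I turn half a turn the other way, which gives the same grasp and leaves it in mid-range.

Call:
drive_tool([
  {"dx": 0,"dy": 0,"dz": 0,"ax": 0,"ay": 0,"az": -10.5},
  {"dx": 0,"dy": 0,"dz": 0,"ax": 0,"ay": 0,"az": -10.5},
  {"dx": 0,"dy": 0,"dz": 0,"ax": 0,"ay": 0,"az": -10.5},
  {"dx": 0,"dy": 0,"dz": 0,"ax": 0,"ay": 0,"az": -10.5},
  {"dx": 0,"dy": 0,"dz": 0,"ax": 0,"ay": 0,"az": -10.5},
  {"dx": 0,"dy": 0,"dz": 0,"ax": 0,"ay": 0,"az": -10.5},
  {"dx": 0,"dy": 0,"dz": 0,"ax": 0,"ay": 0,"az": -10.5},
  {"dx": 0,"dy": 0,"dz": 0,"ax": 0,"ay": 0,"az": -10.5},
])

```text
clock: 3.1
tcp_pos: [0.544, 0.1379, 0.274]
ee_rot: [-2.046, -2.352, -0.024]
ft_force: [0.1, -0.4, -0.5]
opening: 0.998
grip_force: 0.0
```

Call:
drive_tool([
  {"dx": 0,"dy": 0,"dz": 0,"ax": 0,"ay": 0,"az": -10.5},
  {"dx": 0,"dy": 0,"dz": 0,"ax": 0,"ay": 0,"az": -10.5},
  {"dx": 0,"dy": 0,"dz": 0,"ax": 0,"ay": 0,"az": -10.5},
  {"dx": 0,"dy": 0,"dz": 0,"ax": 0,"ay": 0,"az": -10.5},
  {"dx": 0,"dy": 0,"dz": 0,"ax": 0,"ay": 0,"az": -10.5},
  {"dx": 0,"dy": 0,"dz": 0,"ax": 0,"ay": 0,"az": -10.5},
  {"dx": 0,"dy": 0,"dz": 0,"ax": 0,"ay": 0,"az": -10.5},
  {"dx": 0,"dy": 0,"dz": 0,"ax": 0,"ay": 0,"az": -10.5},
])

```text
clock: 4.1
tcp_pos: [0.544, 0.1379, 0.274]
ee_rot: [0.053, -3.133, -0.043]
ft_force: [0.2, -0.7, 0.1]
opening: 1.003
grip_force: 0.0
```

```bash
python3 go.py .5375 .1733 .08 -169.5
```

```text
t 4.1 psi -178.05 q1 13.5 q6 11.6 tcp [0.544  0.1379 0.274 ] F [ 0.2 -0.7  0.1]
turn [ 1.62 -0.28 -8.55] shift mm [ -0.  36. 194.]
```

Call:
drive_tool([
  {"dx": 0,"dy": 0,"dz": 0,"ax": 1.62,"ay": -0.28,"az": -8.55},
  {"dx": 0,"dy": 0.018,"dz": 0.02,"ax": 0,"ay": 0,"az": 0},
  {"dx": 0,"dy": 0.018,"dz": 0.03,"ax": 0,"ay": 0,"az": 0},
  {"dx": 0,"dy": 0,"dz": 0.03,"ax": 0,"ay": 0,"az": 0},
  {"dx": 0,"dy": 0,"dz": 0.03,"ax": 0,"ay": 0,"az": 0},
  {"dx": 0,"dy": 0,"dz": 0.03,"ax": 0,"ay": 0,"az": 0},
  {"dx": 0,"dy": 0,"dz": 0.02,"ax": 0,"ay": 0,"az": 0},
  {"dx": 0,"dy": 0,"dz": 0,"ax": 0,"ay": 0,"az": 0},
])

```text
clock: 5.1
tcp_pos: [0.5368, 0.1731, 0.1128]
ee_rot: [0.278, -3.126, 0.001]
ft_force: [-0.5, 0.3, -0.0]
opening: 0.999
grip_force: 0.0
```

```bash
python3 go.py .5375 .1733 .072 -169.5
python3 - <<'E'
from h import *
p,d=manip.snapshot("scene"); cv2.imwrite("pics/s1.png",cv2.resize(p[120:300,290:530,::-1],None,fx=3,fy=3,interpolation=cv2.INTER_CUBIC))
E
```

```text
t 5.1 psi -169.85 q1 17.9 q6 7.7 tcp [0.5368 0.1731 0.1128] F [-0.5  0.3 -0. ]
turn [-0.03 -0.17 -0.35] shift mm [-0.7  0.1 40.8]
```

View pics/s1.png

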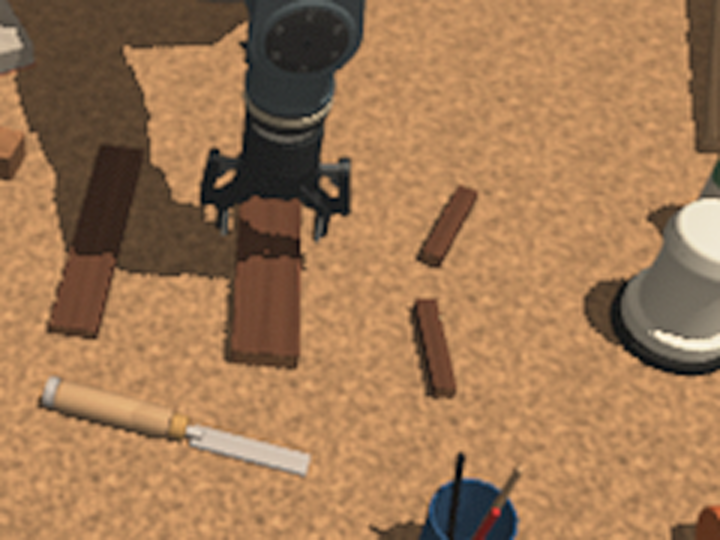

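The fingers straddle the board (tips at crop (222,225) and (320,235), board edges at 238–300). Descending.

Call:
drive_tool([
  {"dx": 0,"dy": 0,"dz": 0.012,"ax": 0,"ay": 0,"az": -0.3},
  {"dx": 0,"dy": 0,"dz": 0.012,"ax": 0,"ay": 0,"az": 0},
  {"dx": 0,"dy": 0,"dz": 0.01,"ax": 0,"ay": 0,"az": 0},
  {"dx": 0,"dy": 0,"dz": 0.003,"ax": 0,"ay": 0,"az": 0},
  {"dx": 0,"dy": 0,"dz": 0,"ax": 0,"ay": 0,"az": 0},
])

```text
clock: 5.78
tcp_pos: [0.5379, 0.1734, 0.0772]
ee_rot: [-0.286, 3.128, -0.0]
ft_force: [-0.4, -0.7, -0.1]
opening: 1.005
grip_force: 0.0
```

Call:
drive_tool([
  {"dx": 0,"dy": 0,"dz": 0.002,"ax": 0,"ay": 0,"az": 0},
  {"dx": 0,"dy": 0,"dz": 0.002,"ax": 0,"ay": 0,"az": 0},
])

```text
clock: 6.02
tcp_pos: [0.5382, 0.1735, 0.0736]
ee_rot: [-0.286, 3.127, 0.0]
ft_force: [0.1, 0.0, 0.6]
opening: 1.0
grip_force: 0.0
```

Call:
drive_tool([
  {"dx": 0,"dy": 0,"dz": 0,"ax": 0,"ay": 0,"az": 0},
  {"dx": 0,"dy": 0,"dz": 0,"ax": 0,"ay": 0,"az": 0},
  {"dx": 0,"dy": 0,"dz": 0,"ax": 0,"ay": 0,"az": 0},
  {"dx": 0,"dy": 0,"dz": 0,"ax": 0,"ay": 0,"az": 0},
], gripper=-1)

```text
clock: 6.52
tcp_pos: [0.538, 0.1735, 0.0739]
ee_rot: [-0.286, 3.127, 0.0]
ft_force: [-1.7, -0.1, 5.3]
opening: 0.759
grip_force: 67.3
```

Call:
drive_tool([
  {"dx": 0,"dy": 0,"dz": -0.01,"ax": 0,"ay": 0,"az": 0},
  {"dx": 0,"dy": 0,"dz": -0.02,"ax": 0,"ay": 0,"az": 0},
  {"dx": 0,"dy": 0,"dz": -0.03,"ax": 0,"ay": 0,"az": 0},
  {"dx": 0,"dy": 0,"dz": -0.03,"ax": 0,"ay": 0,"az": 0},
  {"dx": 0,"dy": 0,"dz": -0.02,"ax": 0,"ay": 0,"az": 4.5},
  {"dx": 0,"dy": 0,"dz": 0,"ax": 0,"ay": 0,"az": 5},
  {"dx": 0,"dy": 0,"dz": 0,"ax": 0,"ay": 0,"az": 5},
])

```text
clock: 7.4
tcp_pos: [0.5378, 0.1733, 0.1839]
ee_rot: [0.116, 3.139, 0.0]
ft_force: [-0.4, 0.1, -3.4]
opening: 0.757
grip_force: 67.6
```

```bash
python3 go.py .5517 -.1924 .13 175.85
```

```text
t 7.4 psi 175.78 q1 17.9 q6 22.1 tcp [0.5378 0.1733 0.1839] F [-0.4  0.1 -3.4]
turn [ 0.01  0.05 -0.07] shift mm [ -40.3 -363.8   53.9]
```

Call:
drive_tool([
  {"dx": -0.0015,"dy": -0.015,"dz": 0,"ax": 0,"ay": 0,"az": 0},
  {"dx": -0.0036,"dy": -0.03,"dz": 0,"ax": 0,"ay": 0,"az": 0},
  {"dx": -0.004,"dy": -0.036,"dz": 0,"ax": 0,"ay": 0,"az": 0},
  {"dx": -0.004,"dy": -0.036,"dz": 0,"ax": 0,"ay": 0,"az": 0},
  {"dx": -0.004,"dy": -0.036,"dz": 0,"ax": 0,"ay": 0,"az": 0},
  {"dx": -0.004,"dy": -0.036,"dz": 0,"ax": 0,"ay": 0,"az": 0},
  {"dx": -0.004,"dy": -0.036,"dz": 0,"ax": 0,"ay": 0,"az": 0},
  {"dx": -0.004,"dy": -0.036,"dz": 0,"ax": 0,"ay": 0,"az": 0},
])

```text
clock: 8.4
tcp_pos: [0.5479, -0.0909, 0.1834]
ee_rot: [0.109, 3.14, -0.0]
ft_force: [0.4, -1.4, -3.4]
opening: 0.753
grip_force: 67.6
```

Call:
drive_tool([
  {"dx": -0.004,"dy": -0.036,"dz": 0,"ax": 0,"ay": 0,"az": 0},
  {"dx": -0.004,"dy": -0.036,"dz": 0,"ax": 0,"ay": 0,"az": 0},
  {"dx": -0.002,"dy": -0.02,"dz": 0.01,"ax": 0,"ay": 0,"az": 0},
  {"dx": -0.0012,"dy": -0.011,"dz": 0.02,"ax": 0,"ay": 0,"az": 0},
  {"dx": 0,"dy": 0,"dz": 0.015,"ax": 0,"ay": 0,"az": 0},
  {"dx": 0,"dy": 0,"dz": 0,"ax": 0,"ay": 0,"az": 0},
  {"dx": 0,"dy": 0,"dz": 0,"ax": 0,"ay": 0,"az": 0},
])

```text
clock: 9.28
tcp_pos: [0.5526, -0.1919, 0.1387]
ee_rot: [0.109, 3.139, 0.0]
ft_force: [-0.4, -0.9, -3.2]
opening: 0.754
grip_force: 67.6
```

```bash
python3 go.py .5517 -.1924 .113 175.85
python3 - <<'E'
from h import *
p,d=manip.snapshot("scene"); cv2.imwrite("pics/s2.png",cv2.resize(p[90:290,190:400,::-1],None,fx=3,fy=3,interpolation=cv2.INTER_CUBIC))
E
```

```text
t 9.28 psi 176.01 q1 -19.2 q6 -15.2 tcp [ 0.5526 -0.1919  0.1387] F [-0.4 -0.9 -3.2]
turn [0.01 0.05 0.16] shift mm [ 0.9 -0.5 25.7]
```

View pics/s2.png

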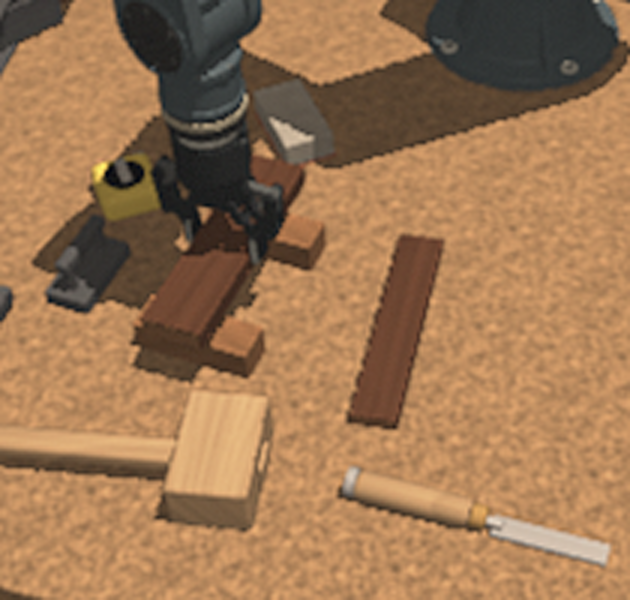

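The board hangs over both bearers (far end at crop (180,330), near end (285,175)), clear of tape and weight. Lowering to just above contact and comparing with the bearers.

Call:
drive_tool([
  {"dx": 0.001,"dy": -0.0005,"dz": 0.008,"ax": 0,"ay": 0,"az": 0.15},
  {"dx": 0,"dy": 0,"dz": 0.008,"ax": 0,"ay": 0,"az": 0},
  {"dx": 0,"dy": 0,"dz": 0.006,"ax": 0,"ay": 0,"az": 0},
  {"dx": 0,"dy": 0,"dz": 0.001,"ax": 0,"ay": 0,"az": 0},
  {"dx": 0,"dy": 0,"dz": 0,"ax": 0,"ay": 0,"az": 0},
])

```text
clock: 9.95
tcp_pos: [0.5514, -0.193, 0.1153]
ee_rot: [0.115, 3.139, 0.0]
ft_force: [0.3, -0.5, -3.3]
opening: 0.76
grip_force: 67.7
```

```bash
python3 go.py .5517 -.1924 .112 175.85
cat > meas.py <<'E'
# top faces in the stack frame (origin mid bearers, x near->far), per camera, from bearers seen at start
from h import *
import sys
FR={"top":((.6328,-.1963),(.4698,-.1844)),"scene":((.6334,-.2002),(.4708,-.1885))}
def face(n,z0,tol=.005,lx=.16,ly=.09):
    p,d=manip.snapshot(n); W=world(n,d); f,b=map(np.array,FR[n]); c=(f+b)/2; e=(f-b)/np.linalg.norm(f-b)
    q=(W[...,:2]-c)@np.array([e,[-e[1],e[0]]]).T
    m=(abs(W[...,2]-z0)<tol)&(abs(q[...,0])<lx)&(abs(q[...,1])<ly)&(d>0)
    return q[m],W[m][:,2],p,m
if __name__=="__main__":
    for n in FR:
        q,z,_,m=face(n,float(sys.argv[1]))
        # side edges fitted per x-bin, ends
        X=[];L=[];H=[]
        for x in np.arange(-.13,.13,.01):
            s=q[abs(q[:,0]-x)<.005,1]
            if len(s)>10: X.append(x);L.append(s.min());H.append(s.max())
        X,L,H=map(np.array,(X,L,H)); w=H-L; g=w>np.percentile(w,80)-.006
        f=np.polyfit(X[g],(L+H)[g]/2,1)
        print(n,"n",len(q),"x",np.percentile(q[:,0],[.5,99.5]).round(4),"centre y",f[1].round(4),"yaw",np.degrees(f[0]).round(2),"w",np.median(w[g]).round(4),"bins",g.sum(),"z",np.median(z).round(4))
E
python3 meas.py .0655
```

```text
t 9.95 psi 175.8 q1 -19.3 q6 -15.1 tcp [ 0.5514 -0.193   0.1153] F [ 0.3 -0.5 -3.3]
turn [ 0.01  0.03 -0.05] shift mm [-0.2  0.6  3.3]
top n 684 x [-0.1062  0.1286] centre y 0.027 yaw -10.52 w 0.0398 bins 7 z 0.0663
scene n 933 x [-0.1308  0.1297] centre y -0.0006 yaw -0.66 w 0.0673 bins 15 z 0.0665
```

Call:
drive_tool([
  {"dx": 0,"dy": 0.0005,"dz": 0.002,"ax": 0,"ay": 0,"az": 0},
  {"dx": 0,"dy": 0,"dz": 0.001,"ax": 0,"ay": 0,"az": 0},
  {"dx": 0,"dy": 0,"dz": 0,"ax": 0,"ay": 0,"az": 0},
])

```text
clock: 10.42
tcp_pos: [0.5514, -0.1924, 0.1123]
ee_rot: [0.115, 3.139, 0.0]
ft_force: [-0.1, 0.0, -4.6]
opening: 0.756
grip_force: 67.7
```

Call:
drive_tool([
  {"dx": 0,"dy": 0,"dz": 0.0005,"ax": 0,"ay": 0,"az": 0},
  {"dx": 0,"dy": 0,"dz": 0,"ax": 0,"ay": 0,"az": 0},
])

```text
clock: 10.68
tcp_pos: [0.5515, -0.1924, 0.1119]
ee_rot: [0.115, 3.139, 0.0]
ft_force: [-0.1, 0.1, -4.2]
opening: 0.755
grip_force: 67.8
```

Call:
drive_tool([
  {"dx": 0,"dy": 0,"dz": 0.0005,"ax": 0,"ay": 0,"az": 0},
  {"dx": 0,"dy": 0,"dz": 0,"ax": 0,"ay": 0,"az": 0},
])

```text
clock: 10.92
tcp_pos: [0.5515, -0.1925, 0.1119]
ee_rot: [0.115, 3.138, 0.0]
ft_force: [-2.3, 0.3, 4.1]
opening: 0.759
grip_force: 68.5
```

Call:
drive_tool([
  {"dx": 0,"dy": 0,"dz": 0.0005,"ax": 0,"ay": 0,"az": 0},
  {"dx": 0,"dy": 0,"dz": 0,"ax": 0,"ay": 0,"az": 0},
])

```text
clock: 11.18
tcp_pos: [0.5514, -0.1924, 0.1118]
ee_rot: [0.115, 3.138, -0.0]
ft_force: [-5.0, 1.4, 9.9]
opening: 0.752
grip_force: 69.4
```

Seated. Release, retreat up, then measure from the top.

Call:
drive_tool([
  {"dx": 0,"dy": 0,"dz": -0.0005,"ax": 0,"ay": 0,"az": 0},
  {"dx": 0,"dy": 0,"dz": 0,"ax": 0,"ay": 0,"az": 0},
  {"dx": 0,"dy": 0,"dz": 0,"ax": 0,"ay": 0,"az": 0},
], gripper=1)

```text
clock: 11.55
tcp_pos: [0.5516, -0.1925, 0.1113]
ee_rot: [0.115, 3.139, 0.0]
ft_force: [0.4, 0.0, -0.6]
opening: 1.004
grip_force: 0.0
```

Call:
drive_tool([
  {"dx": 0,"dy": 0,"dz": -0.01,"ax": 0,"ay": 0,"az": 0},
  {"dx": 0,"dy": 0,"dz": -0.02,"ax": 0,"ay": 0,"az": 0},
  {"dx": 0,"dy": 0,"dz": -0.04,"ax": 0,"ay": 0,"az": 0},
  {"dx": 0,"dy": 0.02,"dz": -0.02,"ax": 0,"ay": 0,"az": -4},
  {"dx": 0,"dy": 0.05,"dz": 0,"ax": 0,"ay": 0,"az": -4},
  {"dx": 0,"dy": 0.05,"dz": 0,"ax": 0,"ay": 0,"az": -4},
  {"dx": 0,"dy": 0.05,"dz": 0,"ax": 0,"ay": 0,"az": -4},
  {"dx": 0,"dy": 0.05,"dz": 0,"ax": 0,"ay": 0,"az": -4},
])

```text
clock: 12.55
tcp_pos: [0.5327, 0.0274, 0.2022]
ee_rot: [-0.435, 3.11, -0.0]
ft_force: [0.9, -0.1, -0.2]
opening: 0.998
grip_force: 0.0
```

Call:
drive_tool([
  {"dx": 0,"dy": 0.05,"dz": 0,"ax": 0,"ay": 0,"az": 0},
  {"dx": 0,"dy": 0.05,"dz": 0,"ax": 0,"ay": 0,"az": 0},
  {"dx": 0,"dy": 0.05,"dz": 0,"ax": 0,"ay": 0,"az": 0},
  {"dx": 0,"dy": 0.05,"dz": 0,"ax": 0,"ay": 0,"az": 0},
])

```text
clock: 13.05
tcp_pos: [0.4778, 0.2199, 0.2022]
ee_rot: [-0.432, 3.11, 0.001]
ft_force: [1.1, -0.6, -0.1]
opening: 1.0
grip_force: 0.0
```

```bash
python3 go.py .6011 .3529 .1 -162.6; python3 meas.py .0632
```

```text
t 13.05 psi -164.2 q1 24.7 q6 8.9 tcp [0.4778 0.2199 0.2022] F [ 1.1 -0.6 -0.1]
turn [ 0.   0.1 -1.6] shift mm [-157.4   90.   102.2]
top n 2146 x [-0.1291  0.1281] centre y 0.0001 yaw 0.01 w 0.0642 bins 26 z 0.0634
scene n 1244 x [-0.1305  0.1289] centre y -0.0007 yaw -0.03 w 0.0656 bins 24 z 0.0632
```

The wide board lies centred to under 1 mm and square in both views. Next, sticker_1.

Call:
drive_tool([
  {"dx": -0.02,"dy": 0.012,"dz": 0,"ax": 0,"ay": 0,"az": -1.6},
  {"dx": -0.04,"dy": 0.022,"dz": 0.01,"ax": 0,"ay": 0,"az": 0},
  {"dx": -0.04,"dy": 0.022,"dz": 0.02,"ax": 0,"ay": 0,"az": 0},
  {"dx": -0.04,"dy": 0.022,"dz": 0.03,"ax": 0,"ay": 0,"az": 0},
  {"dx": -0.017,"dy": 0.012,"dz": 0.02,"ax": 0,"ay": 0,"az": 0},
  {"dx": 0,"dy": 0,"dz": 0.015,"ax": 0,"ay": 0,"az": 0},
  {"dx": 0,"dy": 0,"dz": 0,"ax": 0,"ay": 0,"az": 0},
  {"dx": 0,"dy": 0,"dz": 0,"ax": 0,"ay": 0,"az": 0},
])

```text
clock: 14.15
tcp_pos: [0.6016, 0.35, 0.1077]
ee_rot: [-0.474, 3.104, 0.0]
ft_force: [-0.1, 0.7, -0.2]
opening: 1.001
grip_force: 0.0
```

```bash
python3 go.py .6011 .3529 .0755 -162.6
```

```text
t 14.15 psi -162.63 q1 30.2 q6 12.8 tcp [0.6016 0.35   0.1077] F [-0.1  0.7 -0.2]
turn [-0.    0.08 -0.03] shift mm [-0.4  3.  32.2]
```

Call:
drive_tool([
  {"dx": 0,"dy": 0.003,"dz": 0.012,"ax": 0,"ay": 0,"az": 0},
  {"dx": 0,"dy": 0,"dz": 0.012,"ax": 0,"ay": 0,"az": 0},
  {"dx": 0,"dy": 0,"dz": 0.007,"ax": 0,"ay": 0,"az": 0},
  {"dx": 0,"dy": 0,"dz": 0.001,"ax": 0,"ay": 0,"az": 0},
  {"dx": 0,"dy": 0,"dz": 0,"ax": 0,"ay": 0,"az": 0},
])

```text
clock: 14.78
tcp_pos: [0.6009, 0.3536, 0.0745]
ee_rot: [-0.475, 3.105, -0.0]
ft_force: [-0.3, -0.6, 1.0]
opening: 1.002
grip_force: 0.0
```

Call:
drive_tool([
  {"dx": 0,"dy": 0,"dz": 0,"ax": 0,"ay": 0,"az": 0},
  {"dx": 0,"dy": 0,"dz": 0,"ax": 0,"ay": 0,"az": 0},
  {"dx": 0,"dy": 0,"dz": 0,"ax": 0,"ay": 0,"az": 0},
  {"dx": 0,"dy": 0,"dz": 0,"ax": 0,"ay": 0,"az": 0},
  {"dx": 0,"dy": 0,"dz": 0,"ax": 0,"ay": 0,"az": 0},
  {"dx": 0,"dy": 0,"dz": 0,"ax": 0,"ay": 0,"az": 0},
], gripper=-1)

```text
clock: 15.52
tcp_pos: [0.601, 0.3537, 0.0748]
ee_rot: [-0.475, 3.104, 0.0]
ft_force: [0.1, -0.3, 3.8]
opening: 0.241
grip_force: 59.4
```

Call:
drive_tool([
  {"dx": 0,"dy": 0,"dz": -0.01,"ax": 0,"ay": 0,"az": 0},
  {"dx": 0,"dy": 0,"dz": -0.025,"ax": 0,"ay": 0,"az": -9.8},
  {"dx": 0,"dy": 0,"dz": -0.03,"ax": 0,"ay": 0,"az": -9.8},
  {"dx": 0,"dy": 0,"dz": -0.03,"ax": 0,"ay": 0,"az": -9.8},
  {"dx": 0,"dy": 0,"dz": -0.03,"ax": 0,"ay": 0,"az": -9.8},
  {"dx": 0,"dy": 0,"dz": 0,"ax": 0,"ay": 0,"az": -9.8},
  {"dx": 0,"dy": 0,"dz": 0,"ax": 0,"ay": 0,"az": -9.8},
  {"dx": 0,"dy": 0,"dz": 0,"ax": 0,"ay": 0,"az": -9.8},
])

```text
clock: 16.52
tcp_pos: [0.6006, 0.3535, 0.2]
ee_rot: [-2.149, 2.291, -0.001]
ft_force: [0.1, -0.3, -0.2]
opening: 0.243
grip_force: 58.8
```

```bash
python3 go.py .6331 -.1983 .16 -94.15
```

```text
t 16.52 psi -93.68 q1 30.5 q6 -55.8 tcp [0.6006 0.3535 0.2   ] F [ 0.1 -0.3 -0.2]
turn [-0.04  0.01  0.47] shift mm [548.  -72.3  40. ]
```

Call:
drive_tool([
  {"dx": 0.02,"dy": -0.0026,"dz": 0,"ax": 0,"ay": 0,"az": 0.47},
  {"dx": 0.035,"dy": -0.0046,"dz": 0,"ax": 0,"ay": 0,"az": 0},
  {"dx": 0.04,"dy": -0.0053,"dz": 0,"ax": 0,"ay": 0,"az": 0},
  {"dx": 0.04,"dy": -0.0053,"dz": 0,"ax": 0,"ay": 0,"az": 0},
  {"dx": 0.04,"dy": -0.0053,"dz": 0,"ax": 0,"ay": 0,"az": 0},
  {"dx": 0.04,"dy": -0.0053,"dz": 0,"ax": 0,"ay": 0,"az": 0},
  {"dx": 0.04,"dy": -0.0053,"dz": 0,"ax": 0,"ay": 0,"az": 0},
  {"dx": 0.04,"dy": -0.0053,"dz": 0,"ax": 0,"ay": 0,"az": 0},
])

```text
clock: 17.52
tcp_pos: [0.6162, 0.0541, 0.1998]
ee_rot: [-2.128, 2.311, -0.001]
ft_force: [0.4, -0.4, -0.5]
opening: 0.241
grip_force: 58.8
```

Call:
drive_tool([
  {"dx": 0.04,"dy": -0.0053,"dz": 0,"ax": 0,"ay": 0,"az": 0},
  {"dx": 0.04,"dy": -0.0053,"dz": 0,"ax": 0,"ay": 0,"az": 0},
  {"dx": 0.04,"dy": -0.0053,"dz": 0,"ax": 0,"ay": 0,"az": 0},
  {"dx": 0.04,"dy": -0.0053,"dz": 0,"ax": 0,"ay": 0,"az": 0},
  {"dx": 0.04,"dy": -0.0053,"dz": 0,"ax": 0,"ay": 0,"az": 0},
  {"dx": 0.04,"dy": -0.0053,"dz": 0,"ax": 0,"ay": 0,"az": 0},
  {"dx": 0.013,"dy": -0.0015,"dz": 0.02,"ax": 0,"ay": 0,"az": 0},
  {"dx": 0,"dy": 0,"dz": 0.02,"ax": 0,"ay": 0,"az": 0},
])

```text
clock: 18.52
tcp_pos: [0.6294, -0.2009, 0.1593]
ee_rot: [-2.125, 2.313, -0.001]
ft_force: [0.1, 0.3, 0.1]
opening: 0.24
grip_force: 58.8
```

Call:
drive_tool([
  {"dx": 0,"dy": 0,"dz": 0.01,"ax": 0,"ay": 0,"az": 0},
  {"dx": 0,"dy": 0,"dz": 0,"ax": 0,"ay": 0,"az": 0},
])

```text
clock: 18.77
tcp_pos: [0.6296, -0.1985, 0.1491]
ee_rot: [2.131, -2.308, -0.001]
ft_force: [-1.1, 0.6, 0.0]
opening: 0.24
grip_force: 58.8
```

```bash
python3 go.py .6331 -.1983 .1385 -94.15
python3 - <<'E'
from meas import *
q,z,p,m=face("scene",.0943,.006); 
print(len(q), np.percentile(q,[1,50,99],axis=0).round(4), np.median(z))
E
```

```text
t 18.77 psi -94.57 q1 -17.5 q6 -102.9 tcp [ 0.6296 -0.1985  0.1491] F [-1.1  0.6  0. ]
turn [ 0.04  0.02 -0.42] shift mm [-0.5 -3.4 10.6]
141 [[ 0.0638 -0.053 ]
 [ 0.081   0.0208]
 [ 0.1021  0.0527]] 0.09335055729061736
```

Call:
drive_tool([
  {"dx": -0.0005,"dy": -0.0034,"dz": 0.004,"ax": 0,"ay": 0,"az": -0.42},
  {"dx": 0,"dy": 0,"dz": 0.005,"ax": 0,"ay": 0,"az": 0},
  {"dx": 0,"dy": 0,"dz": 0.0015,"ax": 0,"ay": 0,"az": 0},
  {"dx": 0,"dy": 0,"dz": 0,"ax": 0,"ay": 0,"az": 0},
])

```text
clock: 19.32
tcp_pos: [0.6337, -0.1981, 0.1388]
ee_rot: [-2.141, 2.298, -0.0]
ft_force: [0.7, -0.3, -0.8]
opening: 0.243
grip_force: 58.8
```

Call:
drive_tool([
  {"dx": 0,"dy": 0,"dz": 0.001,"ax": 0,"ay": 0,"az": 0},
  {"dx": 0,"dy": 0,"dz": 0,"ax": 0,"ay": 0,"az": 0},
])

```text
clock: 19.58
tcp_pos: [0.6337, -0.1981, 0.138]
ee_rot: [-2.141, 2.298, -0.001]
ft_force: [0.1, -0.1, -0.1]
opening: 0.242
grip_force: 58.8
```

```bash
python3 go.py .6331 -.1983 .1368 -94.15
```

```text
t 19.57 psi -94.05 q1 -17.4 q6 -103.3 tcp [ 0.6337 -0.1981  0.138 ] F [ 0.1 -0.1 -0.1]
turn [-0.04  0.01  0.1 ] shift mm [0.2 0.6 1.2]
```

Call:
drive_tool([
  {"dx": 0,"dy": 0.0005,"dz": 0.001,"ax": 0,"ay": 0,"az": 0},
  {"dx": 0,"dy": 0,"dz": 0,"ax": 0,"ay": 0,"az": 0},
])

```text
clock: 19.82
tcp_pos: [0.6332, -0.1981, 0.1369]
ee_rot: [-2.141, 2.298, -0.001]
ft_force: [0.9, -0.2, -0.0]
opening: 0.243
grip_force: 58.9
```

Call:
drive_tool([
  {"dx": 0,"dy": 0,"dz": 0.0005,"ax": 0,"ay": 0,"az": 0},
  {"dx": 0,"dy": 0,"dz": 0,"ax": 0,"ay": 0,"az": 0},
])

```text
clock: 20.08
tcp_pos: [0.6332, -0.1982, 0.1368]
ee_rot: [-2.141, 2.298, -0.001]
ft_force: [-2.1, -0.0, 4.2]
opening: 0.241
grip_force: 59.4
```

Call:
drive_tool([
  {"dx": 0,"dy": 0,"dz": 0,"ax": 0,"ay": 0,"az": 0},
  {"dx": 0,"dy": 0,"dz": 0,"ax": 0,"ay": 0,"az": 0},
  {"dx": 0,"dy": 0,"dz": 0,"ax": 0,"ay": 0,"az": 0},
  {"dx": 0,"dy": 0,"dz": -0.005,"ax": 0,"ay": 0,"az": 0},
  {"dx": 0,"dy": 0,"dz": -0.02,"ax": 0,"ay": 0,"az": 0},
  {"dx": 0,"dy": 0,"dz": -0.035,"ax": 0,"ay": 0,"az": 0},
  {"dx": 0,"dy": 0,"dz": 0,"ax": 0,"ay": 0,"az": -8.5},
  {"dx": 0,"dy": 0,"dz": 0,"ax": 0,"ay": 0,"az": -9},
], gripper=1)

```text
clock: 21.08
tcp_pos: [0.6335, -0.1982, 0.1975]
ee_rot: [-2.47, 1.939, -0.003]
ft_force: [-0.1, 0.4, -0.3]
opening: 0.997
grip_force: 0.0
```

Call:
drive_tool([
  {"dx": 0,"dy": 0,"dz": 0,"ax": 0,"ay": 0,"az": -9},
  {"dx": 0,"dy": 0,"dz": 0,"ax": 0,"ay": 0,"az": -9},
  {"dx": 0,"dy": 0,"dz": 0,"ax": 0,"ay": 0,"az": -9},
  {"dx": 0,"dy": 0,"dz": 0,"ax": 0,"ay": 0,"az": -9},
  {"dx": 0,"dy": 0,"dz": 0,"ax": 0,"ay": 0,"az": -9},
  {"dx": 0,"dy": 0,"dz": 0,"ax": 0,"ay": 0,"az": -9},
  {"dx": 0,"dy": 0,"dz": 0,"ax": 0,"ay": 0,"az": -9},
])

```text
clock: 21.95
tcp_pos: [0.6382, -0.1806, 0.1968]
ee_rot: [3.098, -0.421, -0.002]
ft_force: [0.1, 0.2, 0.1]
opening: 0.998
grip_force: 0.0
```

```bash
python3 go.py .437 .3478 .12 -13.6
```

```text
t 21.95 psi -15.49 q1 -15.5 q6 -180.0 tcp [ 0.6382 -0.1806  0.1968] F [0.1 0.2 0.1]
turn [ 0.86 -0.03 -1.89] shift mm [-319.8 -466.3   76.8]
```

Call:
drive_tool([
  {"dx": -0.012,"dy": -0.018,"dz": 0,"ax": 0,"ay": 0,"az": 0},
  {"dx": -0.023,"dy": -0.034,"dz": 0,"ax": 0,"ay": 0,"az": 0},
  {"dx": -0.023,"dy": -0.034,"dz": 0,"ax": 0,"ay": 0,"az": 0},
  {"dx": -0.023,"dy": -0.034,"dz": 0,"ax": 0,"ay": 0,"az": 0},
  {"dx": -0.023,"dy": -0.034,"dz": 0,"ax": 0,"ay": 0,"az": 0},
  {"dx": -0.023,"dy": -0.034,"dz": 0,"ax": 0,"ay": 0,"az": 0},
  {"dx": -0.023,"dy": -0.034,"dz": 0,"ax": 0,"ay": 0,"az": 0},
  {"dx": -0.023,"dy": -0.034,"dz": 0,"ax": 0,"ay": 0,"az": 0},
])

```text
clock: 22.95
tcp_pos: [0.5385, 0.1147, 0.193]
ee_rot: [3.099, -0.422, -0.002]
ft_force: [0.7, 0.0, 0.9]
opening: 1.002
grip_force: 0.0
```

Call:
drive_tool([
  {"dx": -0.023,"dy": -0.034,"dz": 0,"ax": 0,"ay": 0,"az": 0},
  {"dx": -0.023,"dy": -0.034,"dz": 0,"ax": 0,"ay": 0,"az": 0},
  {"dx": -0.023,"dy": -0.034,"dz": 0,"ax": 0,"ay": 0,"az": 0},
  {"dx": -0.023,"dy": -0.034,"dz": 0,"ax": 0,"ay": 0,"az": 0},
  {"dx": -0.023,"dy": -0.034,"dz": 0,"ax": 0,"ay": 0,"az": 0},
  {"dx": -0.023,"dy": -0.034,"dz": 0,"ax": 0,"ay": 0,"az": 0},
  {"dx": 0,"dy": 0,"dz": 0,"ax": 0,"ay": 0,"az": 0},
])

```text
clock: 23.82
tcp_pos: [0.4597, 0.3489, 0.1898]
ee_rot: [3.1, -0.416, -0.003]
ft_force: [-0.7, -0.6, 0.1]
opening: 0.997
grip_force: 0.0
```

```bash
python3 go.py .437 .3478 .12 -13.6
python3 - <<'E'
from meas import *
for n in FR:
    q,z,p,m=face(n,.0815,.004)
    q=q[abs(q[:,1])<.06]; 
    v=np.linalg.eigh(np.cov(q.T))[1][:,1]
    print(n,len(q), np.percentile(q,[1,50,99],axis=0).round(4).tolist(), np.degrees(np.arctan(v[0]/v[1])).round(2), np.median(z))
E
```

```text
t 23.82 psi -15.3 q1 37.4 q6 -127.3 tcp [0.4597 0.3489 0.1898] F [-0.7 -0.6  0.1]
turn [ 0.79  0.01 -1.7 ] shift mm [-21.8   6.3  69.8]
top 281 [[0.0719, -0.0532], [0.0832, 0.0004], [0.094, 0.0532]] 0.18 0.08120671433271434
scene 208 [[0.0709, -0.0548], [0.0831, -0.0], [0.0951, 0.0537]] -0.3 0.08111271754736912
```

Sticker 1 sits 1.2 mm off the far bearer's centreline, square. Now sticker 2.

Call:
drive_tool([
  {"dx": 0,"dy": 0,"dz": 0,"ax": 0.79,"ay": 0,"az": -1.7},
  {"dx": -0.011,"dy": 0.003,"dz": 0.01,"ax": 0,"ay": 0,"az": 0},
  {"dx": -0.011,"dy": 0.0033,"dz": 0.02,"ax": 0,"ay": 0,"az": 0},
  {"dx": 0,"dy": 0,"dz": 0.025,"ax": 0,"ay": 0,"az": 0},
  {"dx": 0,"dy": 0,"dz": 0.025,"ax": 0,"ay": 0,"az": 0},
  {"dx": 0,"dy": 0,"dz": 0.01,"ax": 0,"ay": 0,"az": 0},
  {"dx": 0,"dy": 0,"dz": 0,"ax": 0,"ay": 0,"az": 0},
])

```text
clock: 24.8
tcp_pos: [0.4386, 0.345, 0.0995]
ee_rot: [3.118, -0.378, -0.001]
ft_force: [-0.4, -0.7, -0.3]
opening: 1.004
grip_force: 0.0
```

```bash
python3 go.py .437 .3478 .0755 -13.6
```

```text
t 24.8 psi -13.82 q1 38.2 q6 -128.0 tcp [0.4386 0.345  0.0995] F [-0.4 -0.7 -0.3]
turn [ 0.07  0.02 -0.22] shift mm [-2.2 -2.4 24. ]
```

Call:
drive_tool([
  {"dx": -0.0022,"dy": -0.0024,"dz": 0.01,"ax": 0,"ay": 0,"az": -0.2},
  {"dx": 0,"dy": 0,"dz": 0.01,"ax": 0,"ay": 0,"az": 0},
  {"dx": 0,"dy": 0,"dz": 0.004,"ax": 0,"ay": 0,"az": 0},
  {"dx": 0,"dy": 0,"dz": 0,"ax": 0,"ay": 0,"az": 0},
])

```text
clock: 25.3
tcp_pos: [0.4368, 0.3484, 0.0753]
ee_rot: [3.118, -0.371, -0.001]
ft_force: [1.0, 0.1, -0.1]
opening: 0.998
grip_force: 0.0
```

Call:
drive_tool([
  {"dx": 0,"dy": 0,"dz": 0,"ax": 0,"ay": 0,"az": 0},
  {"dx": 0,"dy": 0,"dz": 0,"ax": 0,"ay": 0,"az": 0},
  {"dx": 0,"dy": 0,"dz": 0,"ax": 0,"ay": 0,"az": 0},
  {"dx": 0,"dy": 0,"dz": 0,"ax": 0,"ay": 0,"az": 0},
  {"dx": 0,"dy": 0,"dz": 0,"ax": 0,"ay": 0,"az": 0},
  {"dx": 0,"dy": 0,"dz": 0,"ax": 0,"ay": 0,"az": 0},
], gripper=-1)

```text
clock: 26.05
tcp_pos: [0.4372, 0.3487, 0.0761]
ee_rot: [3.119, -0.372, 0.001]
ft_force: [-0.2, -0.4, 4.3]
opening: 0.243
grip_force: 59.9
```

Call:
drive_tool([
  {"dx": 0,"dy": 0,"dz": -0.01,"ax": 0,"ay": 0,"az": 0},
  {"dx": 0,"dy": 0,"dz": -0.03,"ax": 0,"ay": 0,"az": 10},
  {"dx": 0,"dy": 0,"dz": -0.03,"ax": 0,"ay": 0,"az": 10},
  {"dx": 0,"dy": 0,"dz": -0.03,"ax": 0,"ay": 0,"az": 10},
  {"dx": 0,"dy": 0,"dz": -0.025,"ax": 0,"ay": 0,"az": 10},
  {"dx": 0,"dy": 0,"dz": 0,"ax": 0,"ay": 0,"az": 10},
  {"dx": 0,"dy": 0,"dz": 0,"ax": 0,"ay": 0,"az": 10},
  {"dx": 0,"dy": 0,"dz": 0,"ax": 0,"ay": 0,"az": 10},
])

```text
clock: 27.05
tcp_pos: [0.4369, 0.3485, 0.2012]
ee_rot: [2.336, -2.1, 0.001]
ft_force: [0.8, 0.3, 0.1]
opening: 0.237
grip_force: 59.2
```

Call:
drive_tool([
  {"dx": 0,"dy": 0,"dz": 0,"ax": 0,"ay": 0,"az": 10.4},
  {"dx": 0,"dy": 0,"dz": 0,"ax": 0,"ay": 0,"az": 0},
])

```text
clock: 27.3
tcp_pos: [0.4369, 0.3485, 0.201]
ee_rot: [2.144, -2.296, 0.001]
ft_force: [0.3, -0.3, -0.2]
opening: 0.242
grip_force: 59.2
```

```bash
python3 go.py .4698 -.1864 .16 -94.15
```

```text
t 27.3 psi -93.92 q1 38.6 q6 -47.5 tcp [0.4369 0.3485 0.201 ] F [ 0.3 -0.3 -0.2]
turn [-0.   -0.04  0.23] shift mm [531.1 -71.5  41. ]
```

Call:
drive_tool([
  {"dx": 0.02,"dy": -0.0027,"dz": 0,"ax": 0,"ay": 0,"az": 0.23},
  {"dx": 0.03,"dy": -0.004,"dz": 0,"ax": 0,"ay": 0,"az": 0},
  {"dx": 0.039,"dy": -0.0053,"dz": 0,"ax": 0,"ay": 0,"az": 0},
  {"dx": 0.039,"dy": -0.0053,"dz": 0,"ax": 0,"ay": 0,"az": 0},
  {"dx": 0.039,"dy": -0.0053,"dz": 0,"ax": 0,"ay": 0,"az": 0},
  {"dx": 0.039,"dy": -0.0053,"dz": 0,"ax": 0,"ay": 0,"az": 0},
  {"dx": 0.039,"dy": -0.0053,"dz": 0,"ax": 0,"ay": 0,"az": 0},
  {"dx": 0.039,"dy": -0.0053,"dz": 0,"ax": 0,"ay": 0,"az": 0},
])

```text
clock: 28.3
tcp_pos: [0.4539, 0.0605, 0.2011]
ee_rot: [2.141, -2.298, 0.001]
ft_force: [1.2, 0.3, -0.3]
opening: 0.237
grip_force: 59.2
```

Call:
drive_tool([
  {"dx": 0.039,"dy": -0.0053,"dz": 0,"ax": 0,"ay": 0,"az": 0},
  {"dx": 0.039,"dy": -0.0053,"dz": 0,"ax": 0,"ay": 0,"az": 0},
  {"dx": 0.039,"dy": -0.0053,"dz": 0,"ax": 0,"ay": 0,"az": 0},
  {"dx": 0.039,"dy": -0.0053,"dz": 0,"ax": 0,"ay": 0,"az": 0},
  {"dx": 0.039,"dy": -0.0053,"dz": 0,"ax": 0,"ay": 0,"az": 0},
  {"dx": 0.039,"dy": -0.0053,"dz": 0,"ax": 0,"ay": 0,"az": 0},
  {"dx": 0.013,"dy": -0.0012,"dz": 0.02,"ax": 0,"ay": 0,"az": 0},
  {"dx": 0,"dy": 0,"dz": 0.02,"ax": 0,"ay": 0,"az": 0},
])

```text
clock: 29.3
tcp_pos: [0.4685, -0.188, 0.1608]
ee_rot: [2.139, -2.3, 0.002]
ft_force: [-0.3, 0.5, 0.0]
opening: 0.244
grip_force: 59.2
```

Call:
drive_tool([
  {"dx": 0,"dy": 0,"dz": 0.01,"ax": 0,"ay": 0,"az": 0},
  {"dx": 0,"dy": 0,"dz": 0,"ax": 0,"ay": 0,"az": 0},
])

```text
clock: 29.55
tcp_pos: [0.4686, -0.1862, 0.1507]
ee_rot: [2.139, -2.3, -0.001]
ft_force: [-0.5, -0.2, -0.7]
opening: 0.239
grip_force: 59.2
```

```bash
python3 go.py .4698 -.1864 .1395 -94.15
```

```text
t 29.55 psi -94.15 q1 -21.7 q6 -107.5 tcp [ 0.4686 -0.1862  0.1507] F [-0.5 -0.2 -0.7]
turn [ 0.07 -0.02  0.  ] shift mm [ 0.1 -1.2 11.2]
```

Contact is expected near z 0.138.

Call:
drive_tool([
  {"dx": 0,"dy": -0.0012,"dz": 0.005,"ax": 0,"ay": 0,"az": 0},
  {"dx": 0,"dy": 0,"dz": 0.005,"ax": 0,"ay": 0,"az": 0},
  {"dx": 0,"dy": 0,"dz": 0.0015,"ax": 0,"ay": 0,"az": 0},
  {"dx": 0,"dy": 0,"dz": 0,"ax": 0,"ay": 0,"az": 0},
])

```text
clock: 30.05
tcp_pos: [0.4705, -0.1862, 0.1395]
ee_rot: [2.138, -2.301, 0.001]
ft_force: [0.5, -0.4, -0.6]
opening: 0.238
grip_force: 59.2
```

Call:
drive_tool([
  {"dx": 0,"dy": 0,"dz": 0.0007,"ax": 0,"ay": 0,"az": 0},
  {"dx": 0,"dy": 0,"dz": 0,"ax": 0,"ay": 0,"az": 0},
])

```text
clock: 30.3
tcp_pos: [0.4706, -0.1863, 0.1389]
ee_rot: [2.138, -2.301, 0.001]
ft_force: [-0.3, 0.0, 0.6]
opening: 0.236
grip_force: 59.2
```

Call:
drive_tool([
  {"dx": 0,"dy": 0,"dz": 0.0005,"ax": 0,"ay": 0,"az": 0},
  {"dx": 0,"dy": 0,"dz": 0,"ax": 0,"ay": 0,"az": 0},
])

```text
clock: 30.55
tcp_pos: [0.4705, -0.1863, 0.1383]
ee_rot: [2.138, -2.301, 0.001]
ft_force: [0.2, -0.3, 0.4]
opening: 0.242
grip_force: 59.2
```

Call:
drive_tool([
  {"dx": 0,"dy": 0.0005,"dz": 0.0005,"ax": 0,"ay": 0,"az": 0},
  {"dx": 0,"dy": 0,"dz": 0,"ax": 0,"ay": 0,"az": 0},
])

```text
clock: 30.8
tcp_pos: [0.4703, -0.1864, 0.1381]
ee_rot: [-2.138, 2.302, -0.002]
ft_force: [1.3, 0.6, 2.8]
opening: 0.242
grip_force: 59.6
```

Call:
drive_tool([
  {"dx": 0,"dy": 0,"dz": 0.0003,"ax": 0,"ay": 0,"az": 0},
  {"dx": 0,"dy": 0,"dz": 0,"ax": 0,"ay": 0,"az": 0},
])

```text
clock: 31.05
tcp_pos: [0.4702, -0.1863, 0.1381]
ee_rot: [-2.138, 2.302, -0.002]
ft_force: [-1.0, 1.1, 7.2]
opening: 0.237
grip_force: 60.1
```

Call:
drive_tool([
  {"dx": 0,"dy": 0,"dz": -0.0003,"ax": 0,"ay": 0,"az": 0},
  {"dx": 0,"dy": 0,"dz": 0,"ax": 0,"ay": 0,"az": 0},
  {"dx": 0,"dy": 0,"dz": 0,"ax": 0,"ay": 0,"az": 0},
  {"dx": 0,"dy": 0,"dz": -0.005,"ax": 0,"ay": 0,"az": 0},
  {"dx": 0,"dy": 0,"dz": -0.02,"ax": 0,"ay": 0,"az": 0},
  {"dx": 0,"dy": 0,"dz": -0.035,"ax": 0,"ay": 0,"az": 0},
  {"dx": 0,"dy": 0,"dz": 0,"ax": 0,"ay": 0,"az": 10},
  {"dx": 0,"dy": 0,"dz": 0,"ax": 0,"ay": 0,"az": 10},
], gripper=1)

```text
clock: 32.05
tcp_pos: [0.4702, -0.1864, 0.1987]
ee_rot: [-1.698, 2.643, -0.003]
ft_force: [0.1, -0.7, -0.0]
opening: 0.999
grip_force: 0.0
```

Call:
drive_tool([
  {"dx": 0,"dy": 0,"dz": 0,"ax": 0,"ay": 0,"az": 10},
  {"dx": 0,"dy": 0,"dz": 0,"ax": 0,"ay": 0,"az": 10},
  {"dx": 0,"dy": 0,"dz": 0,"ax": 0,"ay": 0,"az": 10},
  {"dx": 0,"dy": 0,"dz": 0,"ax": 0,"ay": 0,"az": 10},
  {"dx": 0,"dy": 0,"dz": 0,"ax": 0,"ay": 0,"az": 10},
  {"dx": 0,"dy": 0,"dz": 0,"ax": 0,"ay": 0,"az": 10.6},
  {"dx": 0,"dy": 0,"dz": 0,"ax": 0,"ay": 0,"az": 0},
])

```text
clock: 32.92
tcp_pos: [0.47, -0.1863, 0.1981]
ee_rot: [-0.144, 3.138, -0.001]
ft_force: [0.2, -1.0, 0.8]
opening: 1.0
grip_force: 0.0
```

```bash
python3 go.py .5533 -.0056 .11 -174.75
```

```text
t 32.92 psi -174.75 q1 -21.6 q6 -26.9 tcp [ 0.47   -0.1863  0.1981] F [ 0.2 -1.   0.8]
turn [-0.04  0.    0.  ] shift mm [-99.4 172.3  88.1]
```

Call:
drive_tool([
  {"dx": -0.0164,"dy": 0.0283,"dz": 0,"ax": 0,"ay": 0,"az": 0},
  {"dx": -0.02,"dy": 0.035,"dz": 0,"ax": 0,"ay": 0,"az": 0},
  {"dx": -0.023,"dy": 0.04,"dz": 0,"ax": 0,"ay": 0,"az": 0},
  {"dx": -0.023,"dy": 0.04,"dz": 0,"ax": 0,"ay": 0,"az": 0},
  {"dx": -0.017,"dy": 0.029,"dz": 0.02,"ax": 0,"ay": 0,"az": 0},
  {"dx": 0,"dy": 0,"dz": 0.03,"ax": 0,"ay": 0,"az": 0},
  {"dx": 0,"dy": 0,"dz": 0.03,"ax": 0,"ay": 0,"az": 0},
  {"dx": 0,"dy": 0,"dz": 0.008,"ax": 0,"ay": 0,"az": 0},
])

```text
clock: 33.92
tcp_pos: [0.5525, -0.0056, 0.1082]
ee_rot: [0.148, -3.135, 0.001]
ft_force: [-0.3, -0.5, -0.0]
opening: 0.998
grip_force: 0.0
```

Call:
drive_tool([
  {"dx": 0,"dy": 0,"dz": 0,"ax": 0,"ay": 0,"az": 0},
  {"dx": 0,"dy": 0,"dz": 0,"ax": 0,"ay": 0,"az": 0},
])

```text
clock: 34.17
tcp_pos: [0.5542, -0.0059, 0.1109]
ee_rot: [-0.143, 3.137, -0.001]
ft_force: [-0.1, -0.4, 0.2]
opening: 1.001
grip_force: 0.0
```

```bash
python3 go.py .5533 -.0056 .072 -174.75
python3 - <<'E'
from meas import *
for n in FR:
    q,z,p,m=face(n,.0813,.004)
    cv2.imwrite(f"pics/{n}3.png",p[:,:,::-1])
    for s in(1,-1):
        Q=q[(abs(q[:,1])<.06)&(q[:,0]*s>0)]
        if len(Q)<50: continue
        v=np.linalg.eigh(np.cov(Q.T))[1][:,1]
        print(n,len(Q), np.percentile(Q,[1,50,99],axis=0).round(4).tolist(), np.degrees(np.arctan(v[0]/v[1])).round(2))
E
```

```text
t 34.17 psi -174.77 q1 -0.6 q6 -5.8 tcp [ 0.5542 -0.0059  0.1109] F [-0.1 -0.4  0.2]
turn [-0.05  0.1  -0.02] shift mm [ 0.8  0.4 38.9]
top 273 [[0.0724, -0.0533], [0.0829, -0.0013], [0.0941, 0.0529]] 0.44
top 299 [[-0.0906, -0.0532], [-0.0798, 0.0012], [-0.0694, 0.0553]] -0.77
scene 210 [[0.0706, -0.0545], [0.0834, 0.0014], [0.095, 0.0534]] 0.72
scene 173 [[-0.0932, -0.053], [-0.0796, -0.0015], [-0.0679, 0.0552]] 0.29
```

Both stickers lie within 2 mm of the bearer centrelines. Grasp the narrow board.

Call:
drive_tool([
  {"dx": 0.0008,"dy": 0,"dz": 0.012,"ax": 0,"ay": 0,"az": 0},
  {"dx": 0,"dy": 0,"dz": 0.014,"ax": 0,"ay": 0,"az": 0},
  {"dx": 0,"dy": 0,"dz": 0.009,"ax": 0,"ay": 0,"az": 0},
  {"dx": 0,"dy": 0,"dz": 0.0025,"ax": 0,"ay": 0,"az": 0},
  {"dx": 0,"dy": 0,"dz": 0,"ax": 0,"ay": 0,"az": 0},
])

```text
clock: 34.9
tcp_pos: [0.5526, -0.0059, 0.072]
ee_rot: [0.142, -3.138, 0.001]
ft_force: [-0.2, -0.9, -0.1]
opening: 0.999
grip_force: 0.0
```

Call:
drive_tool([
  {"dx": 0,"dy": 0,"dz": 0,"ax": 0,"ay": 0,"az": 0},
  {"dx": 0,"dy": 0,"dz": 0,"ax": 0,"ay": 0,"az": 0},
  {"dx": 0,"dy": 0,"dz": 0,"ax": 0,"ay": 0,"az": 0},
  {"dx": 0,"dy": 0,"dz": 0,"ax": 0,"ay": 0,"az": 0},
  {"dx": 0,"dy": 0,"dz": 0,"ax": 0,"ay": 0,"az": 0},
], gripper=-1)

```text
clock: 35.52
tcp_pos: [0.5529, -0.0058, 0.0729]
ee_rot: [-0.142, 3.137, -0.001]
ft_force: [-0.4, -0.9, 5.6]
opening: 0.567
grip_force: 62.6
```

Call:
drive_tool([
  {"dx": 0,"dy": 0,"dz": -0.01,"ax": 0,"ay": 0,"az": 0},
  {"dx": 0,"dy": 0,"dz": -0.02,"ax": 0,"ay": 0,"az": 0},
  {"dx": 0,"dy": 0,"dz": -0.03,"ax": 0,"ay": 0,"az": 0},
  {"dx": 0,"dy": 0,"dz": -0.03,"ax": 0,"ay": 0,"az": 0},
  {"dx": 0,"dy": 0,"dz": -0.03,"ax": 0,"ay": 0,"az": 4.4},
  {"dx": 0,"dy": 0,"dz": -0.02,"ax": 0,"ay": 0,"az": 5},
  {"dx": 0,"dy": 0,"dz": 0,"ax": 0,"ay": 0,"az": 0},
])

```text
clock: 36.4
tcp_pos: [0.5534, -0.0058, 0.214]
ee_rot: [0.115, 3.136, -0.001]
ft_force: [0.9, -0.8, -2.6]
opening: 0.566
grip_force: 62.3
```

```bash
python3 go.py .5517 -.1924 .17 175.85
```

```text
t 36.4 psi 175.82 q1 -0.6 q6 3.6 tcp [ 0.5534 -0.0058  0.214 ] F [ 0.9 -0.8 -2.6]
turn [-0.03  0.19 -0.03] shift mm [ -11.8 -186.3   44. ]
```

Call:
drive_tool([
  {"dx": -0.001,"dy": -0.015,"dz": 0,"ax": 0,"ay": 0,"az": 0},
  {"dx": -0.002,"dy": -0.03,"dz": 0,"ax": 0,"ay": 0,"az": 0},
  {"dx": -0.0023,"dy": -0.036,"dz": 0,"ax": 0,"ay": 0,"az": 0},
  {"dx": -0.0023,"dy": -0.036,"dz": 0,"ax": 0,"ay": 0,"az": 0},
  {"dx": -0.0022,"dy": -0.035,"dz": 0,"ax": 0,"ay": 0,"az": 0},
  {"dx": -0.0015,"dy": -0.025,"dz": 0,"ax": 0,"ay": 0,"az": 0},
  {"dx": -0.0005,"dy": -0.0093,"dz": 0.015,"ax": 0,"ay": 0,"az": 0},
  {"dx": 0,"dy": 0,"dz": 0.02,"ax": 0,"ay": 0,"az": 0},
])

```text
clock: 37.4
tcp_pos: [0.5501, -0.1933, 0.1755]
ee_rot: [-0.116, -3.138, 0.0]
ft_force: [-1.3, 0.4, -1.6]
opening: 0.569
grip_force: 62.3
```

Call:
drive_tool([
  {"dx": 0,"dy": 0,"dz": 0.01,"ax": 0,"ay": 0.19,"az": 0},
  {"dx": 0,"dy": 0,"dz": 0.005,"ax": 0,"ay": 0,"az": 0},
  {"dx": 0,"dy": 0,"dz": 0,"ax": 0,"ay": 0,"az": 0},
])

```text
clock: 37.78
tcp_pos: [0.5507, -0.1921, 0.1621]
ee_rot: [-0.114, -3.136, 0.001]
ft_force: [0.3, 0.4, -0.3]
opening: 0.564
grip_force: 62.3
```

```bash
python3 go.py .5517 -.1924 .154 175.85; python3 meas.py .1065
```

```text
t 37.77 psi 175.82 q1 -19.2 q6 -15.0 tcp [ 0.5507 -0.1921  0.1621] F [ 0.3  0.4 -0.3]
turn [-0.03 -0.21 -0.03] shift mm [-1.  -0.2  8.1]
top n 556 x [-0.0863  0.1285] centre y 0.0191 yaw -7.81 w 0.0323 bins 7 z 0.1061
scene n 744 x [-0.1318  0.1287] centre y 0.0005 yaw -0.28 w 0.0491 bins 17 z 0.1066
```

Call:
drive_tool([
  {"dx": -0.0013,"dy": -0.0003,"dz": 0.003,"ax": 0,"ay": -0.15,"az": 0},
  {"dx": 0,"dy": 0,"dz": 0.003,"ax": 0,"ay": 0,"az": 0},
  {"dx": 0,"dy": 0,"dz": 0.001,"ax": 0,"ay": 0,"az": 0},
  {"dx": 0,"dy": 0,"dz": 0,"ax": 0,"ay": 0,"az": 0},
])

```text
clock: 38.38
tcp_pos: [0.5519, -0.1928, 0.1553]
ee_rot: [-0.116, -3.139, 0.001]
ft_force: [0.3, -0.0, -1.6]
opening: 0.567
grip_force: 62.3
```

Call:
drive_tool([
  {"dx": 0,"dy": 0,"dz": 0.001,"ax": 0,"ay": 0,"az": 0},
  {"dx": 0,"dy": 0,"dz": 0,"ax": 0,"ay": 0,"az": 0},
])

```text
clock: 38.62
tcp_pos: [0.552, -0.1929, 0.1543]
ee_rot: [-0.116, -3.139, 0.001]
ft_force: [0.2, -0.6, -1.2]
opening: 0.569
grip_force: 62.3
```

Call:
drive_tool([
  {"dx": 0,"dy": 0,"dz": 0.0005,"ax": 0,"ay": 0,"az": 0},
  {"dx": 0,"dy": 0,"dz": 0,"ax": 0,"ay": 0,"az": 0},
])

```text
clock: 38.88
tcp_pos: [0.552, -0.1928, 0.1538]
ee_rot: [-0.116, -3.139, 0.001]
ft_force: [0.6, -0.1, -1.9]
opening: 0.569
grip_force: 62.3
```

Call:
drive_tool([
  {"dx": 0,"dy": 0,"dz": 0.0005,"ax": 0,"ay": 0,"az": 0},
  {"dx": 0,"dy": 0,"dz": 0,"ax": 0,"ay": 0,"az": 0},
])

```text
clock: 39.12
tcp_pos: [0.552, -0.1928, 0.1533]
ee_rot: [-0.115, -3.139, 0.001]
ft_force: [-0.2, -0.1, -0.5]
opening: 0.562
grip_force: 62.2
```

Call:
drive_tool([
  {"dx": 0,"dy": 0,"dz": 0.0005,"ax": 0,"ay": 0,"az": 0},
  {"dx": 0,"dy": 0,"dz": 0,"ax": 0,"ay": 0,"az": 0},
])

```text
clock: 39.38
tcp_pos: [0.552, -0.1929, 0.1529]
ee_rot: [-0.116, -3.139, 0.001]
ft_force: [-0.4, 0.5, 0.9]
opening: 0.566
grip_force: 62.4
```

Call:
drive_tool([
  {"dx": 0,"dy": 0,"dz": 0.0004,"ax": 0,"ay": 0,"az": 0},
  {"dx": 0,"dy": 0,"dz": 0,"ax": 0,"ay": 0,"az": 0},
])

```text
clock: 39.62
tcp_pos: [0.552, -0.1929, 0.1529]
ee_rot: [-0.116, -3.139, 0.001]
ft_force: [-1.5, 0.9, 5.6]
opening: 0.567
grip_force: 63.0
```

Call:
drive_tool([
  {"dx": 0,"dy": 0,"dz": 0,"ax": 0,"ay": 0,"az": 0},
  {"dx": 0,"dy": 0,"dz": 0,"ax": 0,"ay": 0,"az": 0},
  {"dx": 0,"dy": 0,"dz": 0,"ax": 0,"ay": 0,"az": 0},
  {"dx": 0,"dy": 0,"dz": -0.005,"ax": 0,"ay": 0,"az": 0},
  {"dx": 0,"dy": 0,"dz": -0.02,"ax": 0,"ay": 0,"az": 0},
  {"dx": 0,"dy": 0,"dz": -0.04,"ax": 0,"ay": 0,"az": 0},
  {"dx": 0,"dy": 0,"dz": -0.02,"ax": 0,"ay": 0,"az": 0},
  {"dx": 0,"dy": -0.04,"dz": 0,"ax": 0,"ay": 0,"az": 0},
], gripper=1)

```text
clock: 40.62
tcp_pos: [0.5502, -0.2317, 0.2401]
ee_rot: [0.11, 3.137, -0.002]
ft_force: [0.4, -0.8, -1.0]
opening: 0.999
grip_force: 0.0
```

Call:
drive_tool([
  {"dx": 0,"dy": -0.04,"dz": 0,"ax": 0,"ay": 0,"az": 0},
  {"dx": 0,"dy": -0.04,"dz": 0,"ax": 0,"ay": 0,"az": 0},
  {"dx": 0,"dy": -0.04,"dz": 0,"ax": 0,"ay": 0,"az": 0},
  {"dx": 0,"dy": -0.04,"dz": 0,"ax": 0,"ay": 0,"az": 0},
  {"dx": 0,"dy": -0.04,"dz": 0,"ax": 0,"ay": 0,"az": 0},
  {"dx": 0,"dy": -0.04,"dz": 0,"ax": 0,"ay": 0,"az": 0},
  {"dx": 0,"dy": -0.02,"dz": 0,"ax": 0,"ay": 0,"az": 0},
])

```text
clock: 41.5
tcp_pos: [0.5294, -0.4941, 0.2375]
ee_rot: [-0.118, -3.139, 0.001]
ft_force: [1.0, 0.2, -0.8]
opening: 1.0
grip_force: 0.0
```

```bash
python3 meas.py .0973; python3 - <<'E'
from h import *
# weight handle bar: top at about .062
for n,(u0,u1,v0,v1) in dict(top=(430,458,192,240),scene=(195,245,150,205)).items():
    d=np.load(n+"0.npz")['d'];W=world(n,d)[v0:v1,u0:u1].reshape(-1,3)
    for zl,zh in((.055,.07),(.016,.026)):
        Q=W[(W[:,2]>zl)&(W[:,2]<zh)]; q=Q[:,:2]
        (c,s,a)=cv2.minAreaRect(q.astype(np.float32)*1000)
        v=np.linalg.eigh(np.cov(q.T))[1][:,1]
        print(n,len(q),np.round(c,1),np.round(s,1),round(a,1),"pca",np.degrees(np.arctan(v[1]/v[0])).round(2),np.median(Q[:,2]).round(4))
E
python3 go.py .5734 -.3537 .13 178
```

```text
top n 1733 x [-0.1284  0.129 ] centre y -0.0003 yaw -0.13 w 0.0488 bins 26 z 0.0972
scene n 994 x [-0.1287  0.1297] centre y -0.0004 yaw -0.12 w 0.0493 bins 26 z 0.0972
top 183 [ 572.6 -354.9] [17.5 80.9] 86.4 pca -4.55 0.0628
top 411 [ 572.8 -354.4] [ 53.  100.2] 85.3 pca -0.16 0.0211
scene 111 [ 572.5 -358.8] [18.1 82.9] 84.1 pca -3.87 0.0622
scene 341 [ 564.1 -342.3] [253.3 129.2] 24.3 pca 7.32 0.0212
t 41.6 psi 175.65 q1 -43.0 q6 -38.7 tcp [ 0.5293 -0.4941  0.2372] F [ 0.3  0.5 -0.3]
turn [-0.05 -0.05 -2.35] shift mm [-39.2 141.9 107.2]
```

The narrow board is within 0.5 mm and square. The weight is at (0.5726, -0.3568), yaw −4.2°, already aligned with the gripper.

Call:
drive_tool([
  {"dx": -0.01,"dy": 0.03,"dz": 0,"ax": 0,"ay": 0,"az": 0},
  {"dx": -0.015,"dy": 0.05,"dz": 0,"ax": 0,"ay": 0,"az": 0},
  {"dx": -0.015,"dy": 0.05,"dz": 0.02,"ax": 0,"ay": 0,"az": 0},
  {"dx": 0,"dy": 0.01,"dz": 0.03,"ax": 0,"ay": 0,"az": 0},
  {"dx": 0,"dy": 0,"dz": 0.03,"ax": 0,"ay": 0,"az": 0},
  {"dx": 0,"dy": 0,"dz": 0,"ax": 0,"ay": 0,"az": 0},
  {"dx": 0,"dy": 0,"dz": 0,"ax": 0,"ay": 0,"az": 0},
])

```text
clock: 42.48
tcp_pos: [0.5805, -0.3553, 0.1589]
ee_rot: [0.115, 3.139, -0.002]
ft_force: [-0.8, -0.9, 0.6]
opening: 0.994
grip_force: 0.0
```

```bash
python3 go.py .5726 -.3568 .108 175.8
python3 - <<'E'
from h import *
p,d=manip.snapshot("scene"); cv2.imwrite("pics/s4.png",cv2.resize(p[90:270,150:350,::-1],None,fx=3.3,fy=3.3,interpolation=cv2.INTER_CUBIC))
E
```

```text
t 42.48 psi 175.79 q1 -31.5 q6 -27.2 tcp [ 0.5805 -0.3553  0.1589] F [-0.8 -0.9  0.6]
turn [-0.07  0.02 -0.01] shift mm [ 7.8 -2.  50.9]
```

View pics/s4.png

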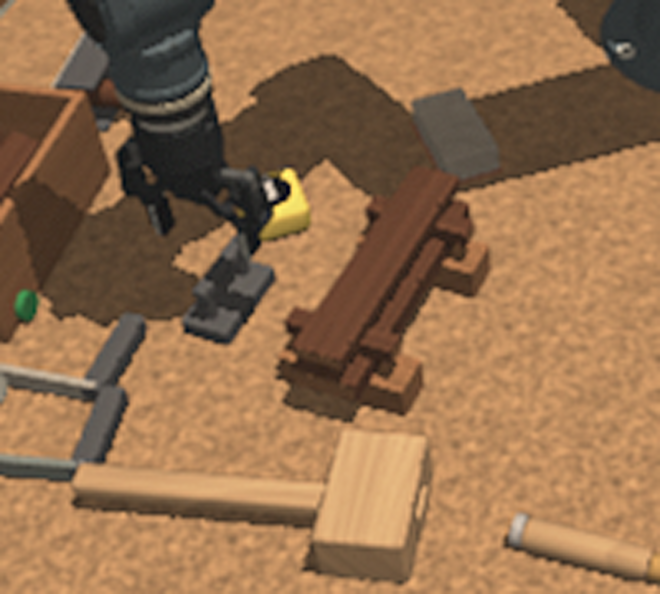

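The stack stands square at (375,280), and the gripper is above the weight handle (225,265) with tape (285,205) behind it. Descending onto the bar.

Call:
drive_tool([
  {"dx": 0.0078,"dy": -0.002,"dz": 0,"ax": 0,"ay": 0,"az": 0},
  {"dx": 0,"dy": 0,"dz": 0.015,"ax": 0,"ay": 0,"az": 0},
  {"dx": 0,"dy": 0,"dz": 0.02,"ax": 0,"ay": 0,"az": 0},
  {"dx": 0,"dy": 0,"dz": 0.012,"ax": 0,"ay": 0,"az": 0},
  {"dx": 0,"dy": 0,"dz": 0.004,"ax": 0,"ay": 0,"az": 0},
  {"dx": 0,"dy": 0,"dz": 0,"ax": 0,"ay": 0,"az": 0},
])

```text
clock: 43.28
tcp_pos: [0.5722, -0.3569, 0.1064]
ee_rot: [-0.116, -3.139, 0.001]
ft_force: [0.2, -0.6, -0.4]
opening: 1.0
grip_force: 0.0
```

Call:
drive_tool([
  {"dx": 0,"dy": 0,"dz": 0,"ax": 0,"ay": 0,"az": 0},
  {"dx": 0,"dy": 0,"dz": 0,"ax": 0,"ay": 0,"az": 0},
  {"dx": 0,"dy": 0,"dz": 0,"ax": 0,"ay": 0,"az": 0},
  {"dx": 0,"dy": 0,"dz": 0,"ax": 0,"ay": 0,"az": 0},
  {"dx": 0,"dy": 0,"dz": 0,"ax": 0,"ay": 0,"az": 0},
  {"dx": 0,"dy": 0,"dz": 0,"ax": 0,"ay": 0,"az": 0},
  {"dx": 0,"dy": 0,"dz": 0,"ax": 0,"ay": 0,"az": 0},
], gripper=-1)

```text
clock: 44.15
tcp_pos: [0.5722, -0.357, 0.1069]
ee_rot: [-0.116, -3.139, 0.002]
ft_force: [-0.8, -0.7, 5.5]
opening: 0.178
grip_force: 60.4
```

```bash
python3 go.py .5517 -.1924 .25 175.85
```

```text
t 44.15 psi 175.78 q1 -31.9 q6 -27.7 tcp [ 0.5722 -0.357   0.1069] F [-0.8 -0.7  5.5]
turn [-0.06 -0.01 -0.07] shift mm [  32.4  162.7 -143.1]
```

Call:
drive_tool([
  {"dx": 0,"dy": 0,"dz": -0.008,"ax": 0,"ay": 0,"az": 0},
  {"dx": 0,"dy": 0,"dz": -0.02,"ax": 0,"ay": 0,"az": 0},
  {"dx": 0,"dy": 0,"dz": -0.03,"ax": 0,"ay": 0,"az": 0},
  {"dx": 0,"dy": 0,"dz": -0.03,"ax": 0,"ay": 0,"az": 0},
  {"dx": 0,"dy": 0,"dz": -0.03,"ax": 0,"ay": 0,"az": 0},
  {"dx": 0,"dy": 0,"dz": -0.025,"ax": 0,"ay": 0,"az": 0},
  {"dx": 0,"dy": 0,"dz": 0,"ax": 0,"ay": 0,"az": 0},
])

```text
clock: 45.02
tcp_pos: [0.5726, -0.3568, 0.2505]
ee_rot: [0.115, 3.139, -0.002]
ft_force: [1.1, -0.3, -9.3]
opening: 0.173
grip_force: 59.2
```

Call:
drive_tool([
  {"dx": 0.003,"dy": 0.0137,"dz": 0,"ax": 0,"ay": 0,"az": 0},
  {"dx": 0.005,"dy": 0.026,"dz": 0,"ax": 0,"ay": 0,"az": 0},
  {"dx": 0.006,"dy": 0.03,"dz": 0,"ax": 0,"ay": 0,"az": 0},
  {"dx": 0.006,"dy": 0.03,"dz": 0,"ax": 0,"ay": 0,"az": 0},
  {"dx": 0.006,"dy": 0.03,"dz": 0,"ax": 0,"ay": 0,"az": 0},
  {"dx": 0.0044,"dy": 0.023,"dz": 0,"ax": 0,"ay": 0,"az": 0},
  {"dx": 0.002,"dy": 0.01,"dz": 0,"ax": 0,"ay": 0,"az": 0},
  {"dx": 0,"dy": 0,"dz": 0.01,"ax": 0,"ay": 0,"az": 0},
])

```text
clock: 46.02
tcp_pos: [0.5523, -0.1918, 0.2395]
ee_rot: [0.114, 3.139, -0.002]
ft_force: [-0.0, 0.5, -9.6]
opening: 0.172
grip_force: 59.4
```

Call:
drive_tool([
  {"dx": 0,"dy": 0,"dz": 0.015,"ax": 0,"ay": 0,"az": 0},
  {"dx": 0,"dy": 0,"dz": 0.01,"ax": 0,"ay": 0,"az": 0},
  {"dx": 0,"dy": 0,"dz": 0,"ax": 0,"ay": 0,"az": 0},
])

```text
clock: 46.4
tcp_pos: [0.5512, -0.1924, 0.2129]
ee_rot: [-0.117, -3.136, -0.0]
ft_force: [0.2, -1.0, -8.2]
opening: 0.174
grip_force: 59.3
```

```bash
python3 go.py .5517 -.1924 .204 175.85
python3 - <<'E'
from h import *
p,d=manip.snapshot("scene"); cv2.imwrite("pics/s5.png",cv2.resize(p[90:270,170:370,::-1],None,fx=3.3,fy=3.3,interpolation=cv2.INTER_CUBIC))
E
```

```text
t 46.4 psi 175.74 q1 -19.2 q6 -15.0 tcp [ 0.5512 -0.1924  0.2129] F [ 0.2 -1.  -8.2]
turn [-0.   -0.18 -0.11] shift mm [-0.5  0.1  8.9]
```

View pics/s5.png

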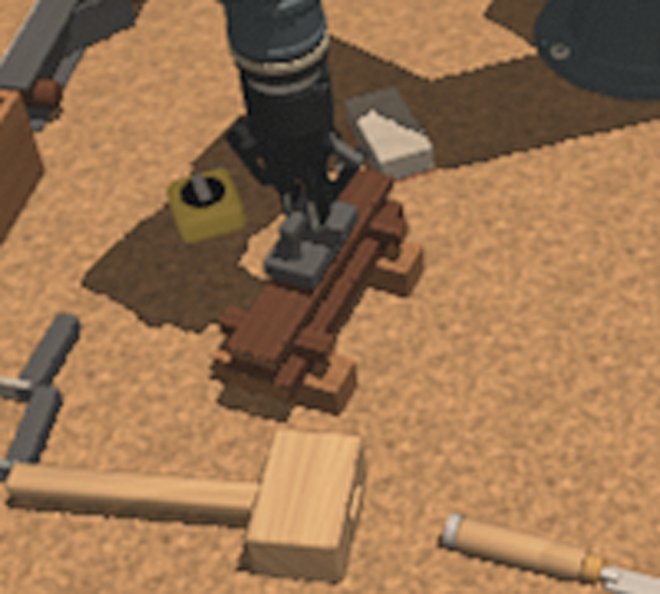

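The weight hangs level and aligned just above the middle of the top board (crop (312,245)). Lowering gently.

Call:
drive_tool([
  {"dx": -0.0005,"dy": 0,"dz": 0.004,"ax": 0,"ay": -0.18,"az": 0},
  {"dx": 0,"dy": 0,"dz": 0.003,"ax": 0,"ay": 0,"az": 0},
  {"dx": 0,"dy": 0,"dz": 0.001,"ax": 0,"ay": 0,"az": 0},
  {"dx": 0,"dy": 0,"dz": 0,"ax": 0,"ay": 0,"az": 0},
])

```text
clock: 46.95
tcp_pos: [0.5524, -0.1921, 0.2065]
ee_rot: [0.115, 3.137, -0.001]
ft_force: [-0.1, -0.8, -8.7]
opening: 0.178
grip_force: 59.4
```

Call:
drive_tool([
  {"dx": 0,"dy": 0,"dz": 0.0008,"ax": 0,"ay": 0,"az": 0},
  {"dx": 0,"dy": 0,"dz": 0,"ax": 0,"ay": 0,"az": 0},
])

```text
clock: 47.2
tcp_pos: [0.5524, -0.1921, 0.2057]
ee_rot: [0.115, 3.137, -0.001]
ft_force: [0.8, 1.2, -8.7]
opening: 0.176
grip_force: 59.4
```

Call:
drive_tool([
  {"dx": 0,"dy": 0,"dz": 0.0007,"ax": 0,"ay": 0,"az": 0},
  {"dx": 0,"dy": 0,"dz": 0,"ax": 0,"ay": 0,"az": 0},
])

```text
clock: 47.45
tcp_pos: [0.5524, -0.1921, 0.2049]
ee_rot: [0.115, 3.137, -0.001]
ft_force: [0.4, 0.3, -8.8]
opening: 0.176
grip_force: 59.4
```

Call:
drive_tool([
  {"dx": 0.0006,"dy": 0,"dz": 0.001,"ax": 0,"ay": 0.1,"az": 0},
  {"dx": 0,"dy": 0,"dz": 0,"ax": 0,"ay": 0,"az": 0},
])

```text
clock: 47.7
tcp_pos: [0.5517, -0.1921, 0.2038]
ee_rot: [0.116, 3.139, -0.001]
ft_force: [-0.3, 0.1, -8.4]
opening: 0.172
grip_force: 59.4
```

Call:
drive_tool([
  {"dx": 0,"dy": 0,"dz": 0.0006,"ax": 0,"ay": 0,"az": 0},
  {"dx": 0,"dy": 0,"dz": 0,"ax": 0,"ay": 0,"az": 0},
])

```text
clock: 47.95
tcp_pos: [0.5518, -0.1921, 0.2033]
ee_rot: [0.116, 3.139, -0.001]
ft_force: [-0.8, -0.2, -9.1]
opening: 0.177
grip_force: 59.4
```

Call:
drive_tool([
  {"dx": 0,"dy": 0,"dz": 0.0005,"ax": 0,"ay": 0,"az": 0},
  {"dx": 0,"dy": 0,"dz": 0,"ax": 0,"ay": 0,"az": 0},
])

```text
clock: 48.2
tcp_pos: [0.5518, -0.1921, 0.2029]
ee_rot: [0.115, 3.139, -0.001]
ft_force: [-0.7, 0.0, -8.5]
opening: 0.175
grip_force: 59.6
```

Call:
drive_tool([
  {"dx": 0,"dy": 0,"dz": 0.0006,"ax": 0,"ay": 0,"az": 0},
  {"dx": 0,"dy": 0,"dz": 0,"ax": 0,"ay": 0,"az": 0},
])

```text
clock: 48.45
tcp_pos: [0.5519, -0.1921, 0.2028]
ee_rot: [0.116, 3.138, -0.001]
ft_force: [-2.9, 0.5, -0.6]
opening: 0.176
grip_force: 60.5
```

Call:
drive_tool([
  {"dx": 0,"dy": 0,"dz": 0.0005,"ax": 0,"ay": 0,"az": 0},
  {"dx": 0,"dy": 0,"dz": 0,"ax": 0,"ay": 0,"az": 0},
])

```text
clock: 48.7
tcp_pos: [0.5519, -0.1921, 0.2028]
ee_rot: [0.116, 3.138, -0.002]
ft_force: [-5.1, 1.3, 6.5]
opening: 0.178
grip_force: 61.6
```

Call:
drive_tool([
  {"dx": 0,"dy": 0,"dz": -0.0005,"ax": 0,"ay": 0,"az": 0},
  {"dx": 0,"dy": 0,"dz": 0,"ax": 0,"ay": 0,"az": 0},
  {"dx": 0,"dy": 0,"dz": 0,"ax": 0,"ay": 0,"az": 0},
  {"dx": 0,"dy": 0,"dz": 0,"ax": 0,"ay": 0,"az": 0},
  {"dx": 0,"dy": 0,"dz": -0.005,"ax": 0,"ay": 0,"az": 0},
  {"dx": 0,"dy": 0,"dz": -0.02,"ax": 0,"ay": 0,"az": 0},
  {"dx": 0,"dy": 0,"dz": -0.04,"ax": 0,"ay": 0,"az": 0},
  {"dx": 0,"dy": 0,"dz": -0.03,"ax": 0,"ay": 0,"az": 0},
], gripper=1)

```text
clock: 49.7
tcp_pos: [0.5519, -0.1921, 0.2991]
ee_rot: [0.115, 3.138, -0.002]
ft_force: [0.6, -0.1, -1.1]
opening: 1.002
grip_force: 0.0
```

Call:
drive_tool([
  {"dx": 0,"dy": -0.03,"dz": 0,"ax": 0,"ay": 0,"az": 0},
  {"dx": 0,"dy": -0.04,"dz": 0,"ax": 0,"ay": 0,"az": 0},
  {"dx": 0,"dy": -0.04,"dz": 0,"ax": 0,"ay": 0,"az": 0},
  {"dx": 0,"dy": -0.04,"dz": 0,"ax": 0,"ay": 0,"az": 0},
  {"dx": 0,"dy": -0.04,"dz": 0,"ax": 0,"ay": 0,"az": 0},
  {"dx": 0,"dy": -0.04,"dz": 0,"ax": 0,"ay": 0,"az": 0},
  {"dx": 0,"dy": -0.04,"dz": 0,"ax": 0,"ay": 0,"az": 0},
  {"dx": 0,"dy": -0.02,"dz": 0,"ax": 0,"ay": 0,"az": 0},
])

```text
clock: 50.7
tcp_pos: [0.5298, -0.4833, 0.2972]
ee_rot: [0.118, 3.139, -0.001]
ft_force: [-0.0, -0.1, 0.6]
opening: 0.999
grip_force: 0.0
```

Call:
drive_tool([
  {"dx": 0,"dy": 0,"dz": 0,"ax": 0,"ay": 0,"az": 0},
  {"dx": 0,"dy": 0,"dz": 0,"ax": 0,"ay": 0,"az": 0},
])

```text
clock: 50.95
tcp_pos: [0.5305, -0.4807, 0.2975]
ee_rot: [0.115, 3.139, -0.001]
ft_force: [0.0, 0.3, -0.4]
opening: 1.001
grip_force: 0.0
```

```bash
python3 meas.py .0973; python3 - <<'E'
from meas import *
for n in FR:
    for z0,t in((.1185,.004),(.159,.006)):
        q,z,p,m=face(n,z0,t); r=cv2.minAreaRect(q.astype(np.float32)*1000)
        print(n,z0,len(q),np.round(r[0],1),np.round(r[1],1),round(r[2],1))
    c=p[140:290,330:480] if n=="top" else p[110:260,200:350]
    cv2.imwrite(f"pics/{n}6.png",cv2.resize(c[:,:,::-1],None,fx=3.5,fy=3.5,interpolation=cv2.INTER_CUBIC))
a,b=cv2.imread("pics/top6.png"),cv2.imread("pics/scene6.png")
cv2.imwrite("pics/f6.png",cv2.resize(np.hstack([a,b]),(800,400)))
E
```

```text
top n 1052 x [-0.129   0.1293] centre y -0.0003 yaw -0.03 w 0.0485 bins 17 z 0.0973
scene n 605 x [-0.1307  0.13  ] centre y -0.0005 yaw -0.01 w 0.0502 bins 13 z 0.0971
top 0.1185 417 [1.1 0.7] [99.8 52.1] 0.1
top 0.159 205 [ 1.7 -0. ] [82.3 16.3] 0.0
scene 0.1185 252 [0.9 0.8] [ 53.7 101.1] 88.1
scene 0.159 118 [3.1 0.5] [85.1 16.4] 0.1
```

View pics/f6.png

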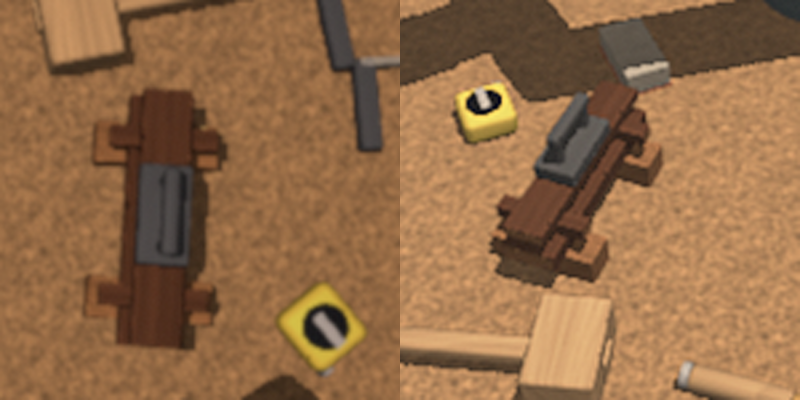

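The finished stack is square. The weight sits at the centre (left panel (165,215)) within about 1 mm, and the tape, mallet and chisel are untouched. Handing in.

```bash
python3 -c "from rig import manip; print(manip.job_done())"
```

```text
the job is handed in; nothing more can be done
None
```

The job is handed in at about 51 s: the stack is built in the order asked, square and centred on the bearers to about 2 mm, with the weight in the middle of the top board and the tape measure, chisel and mallet left where they lay.

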